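# Load the stirrer pots and press the lids home

### The job

Put each stirring bar from the black pocket tray into the stirrer pot whose band has the bar's colour (some bars may be missing today; those pots stay empty). Then see that all four flip lids, those of empty pots too, are swung over and pressed down fully home, and turn the black speed dial clockwise to its stop; once all that is done, press the orange start button all the way down and let it go. Leave the amber bottle and the white jar where they stand.

Things in the scene. Friction and masses are not known exactly. Their poses are not given: they have to be found in the camera images.
- stirrer: low blue stirrer base with a light grey top, fixed to the bench; 130 (x) x 380 (y) x 45 mm high; origin under its centre, x axis away from the robot's side, z up
- tray: flat black pocket tray, fixed, 150 x 150 x 12 mm; origin under its centre; four pockets 42 (x) x 22 (y) x 5 mm deep at x, y = +-36 mm
- start (a joint): orange start button on the stirrer top, near its right (-y) end; 0 = up, 0.006 m = fully down; needs about 5 N
- start_top (a point): centre of the button's top face (28 mm across)
- dial (a joint): black speed dial on the stirrer top, front right corner; grip bar 34 x 14 mm, 32 mm high on a round foot; 0 = bar along the stirrer's x axis (off), grows clockwise seen from above, stop at 1.45 rad = full speed; turns lightly and stays
- dial_grip (a point): on the dial's axis, 7 mm below the top of the grip bar, a good height for the TCP
- bar_red: red stirring bar, 34 (x) x 14 x 14 mm square section with a white band round its middle, 18 g, loose; origin at its centre, x along its length; None if absent today
- pot_red: white round pot with a red band, fixed on the stirrer; 58 mm outside, 51 mm inside, 48 mm high, inner floor 4 mm up; origin under its centre, axes as the stirrer's; pots stand 80 mm apart in a row along y, open lids point up and lean back on the far (+x) side
- lid_red (a joint): red lid of the pot with the red band, disc 60 mm across and 6 mm thick with a tab; 0 = fully home, flat on the rim, pi/2 = upright, up to 2.15 rad; the hinge is stiff (0.25 N m), runs along the pot's y at rim height, 32 mm to +x of the pot's axis, and stays where it is left
- lid_red_tab (a point): top face of the lid's tab (14 x 20 x 8 mm), 65 mm from the hinge line, at the free edge
- bar_blue: blue stirring bar, 34 (x) x 14 x 14 mm square section with a white band round its middle, 18 g, loose; origin at its centre, x along its length; None if absent today
- pot_blue: white round pot with a blue band, fixed on the stirrer; 58 mm outside, 51 mm inside, 48 mm high, inner floor 4 mm up; origin under its centre, axes as the stirrer's; pots stand 80 mm apart in a row along y, open lids point up and lean back on the far (+x) side
- lid_blue (a joint): blue lid of the pot with the blue band, disc 60 mm across and 6 mm thick with a tab; 0 = fully home, flat on the rim, pi/2 = upright, up to 2.15 rad; the hinge is stiff (0.25 N m), runs along the pot's y at rim height, 32 mm to +x of the pot's axis, and stays where it is left
- lid_blue_tab (a point): top face of the lid's tab (14 x 20 x 8 mm), 65 mm from the hinge line, at the free edge
- bar_yellow: yellow stirring bar, 34 (x) x 14 x 14 mm square section with a white band round its middle, 18 g, loose; origin at its centre, x along its length; None if absent today
- pot_yellow: white round pot with a yellow band, fixed on the stirrer; 58 mm outside, 51 mm inside, 48 mm high, inner floor 4 mm up; origin under its centre, axes as the stirrer's; pots stand 80 mm apart in a row along y, open lids point up and lean back on the far (+x) side
- lid_yellow (a joint): yellow lid of the pot with the yellow band, disc 60 mm across and 6 mm thick with a tab; 0 = fully home, flat on the rim, pi/2 = upright, up to 2.15 rad; the hinge is stiff (0.25 N m), runs along the pot's y at rim height, 32 mm to +x of the pot's axis, and stays where it is left
- lid_yellow_tab (a point): top face of the lid's tab (14 x 20 x 8 mm), 65 mm from the hinge line, at the free edge
- bar_green: green stirring bar, 34 (x) x 14 x 14 mm square section with a white band round its middle, 18 g, loose; origin at its centre, x along its length; None if absent today
- pot_green: white round pot with a green band, fixed on the stirrer; 58 mm outside, 51 mm inside, 48 mm high, inner floor 4 mm up; origin under its centre, axes as the stirrer's; pots stand 80 mm apart in a row along y, open lids point up and lean back on the far (+x) side
- lid_green (a joint): green lid of the pot with the green band, disc 60 mm across and 6 mm thick with a tab; 0 = fully home, flat on the rim, pi/2 = upright, up to 2.15 rad; the hinge is stiff (0.25 N m), runs along the pot's y at rim height, 32 mm to +x of the pot's axis, and stays where it is left
- lid_green_tab (a point): top face of the lid's tab (14 x 20 x 8 mm), 65 mm from the hinge line, at the free edge
- amber_bottle: amber bottle, 64 mm across, 80 mm high, bystander; origin under its centre
- sample_jar: white jar with green cap, 60 mm across, 75 mm high, bystander; origin under its centre
Not all that is in view belongs to the job. Of the things that look like the tray, the middle-sized one is meant.

How it is judged:
By the outcome, as a careful person would: the job done as asked, in the order asked, and still so for the second after the job is handed in, with the robot touching nothing.
Of bar_red, bar_blue, bar_yellow, bar_green only 3 to 4 are there at a start; the rules pass over those that are not, and their reading is None.
At some moment in a run one of bar_red, bar_blue, bar_yellow, bar_green may be knocked a few centimetres aside while the robot is not near it.
Once in a run the grip may slacken for a moment while it holds something.
It also fails if it takes over 208 s, if anything falls off the work surface, if the arm or the gripper's body presses on something with over 40 N, if the wrist force passes 120 N, or if a joint passes its speed limit or range.

### The arm

A 6-joint arm with a two-finger parallel gripper is mounted at the origin on the work surface. World frame = base frame: x ahead of the robot, y to its left, z up, the work surface at z = 0. Lengths are in m, angles in degrees, forces in N, time in s.
With the tool pointing down it reaches from about 0.3 to 0.875 m from the base axis. Payload 6.4 kg.
Tool frame: the origin (TCP) lies between the finger pads, 19 mm behind the fingertips; this is the grasp point; z points along the fingers, x is the direction in which the jaws open and shut, and the axes are right-handed (so a half turn about z gives the same grasp; the last joint's range is limited). The gripper opens to 85 mm and grips with 20 to 120 N. Pads are 22 mm wide; open, the fingers measure 114 mm over their backs; the gripper's body (76 mm by 85 mm) begins 54 mm behind the grasp point. The pads swing forward as they close: fully open they stand 13 mm farther back than shut.
Start: joints at [-83.612, 10.359, 92.074, -0, 77.567, -11.82], TCP at [0.18, -0.546, 0.25] pointing down, gripper open.
Joint ranges: [-171.53, 171.53], [-51.25, 118.39], [17.06, 147.69], [-65.23, 245.23], [0, 150.52], [-178.68, 178.68]. Speed limits (degrees/s): [147.25, 147.25, 172.46, 180, 180, 180].

### API

Orientations are given as a 3x3 rotation matrix whose columns are the frame's x, y, z axes.
In Python, from station import get_state, snapshot, close_job, outline_of gives the robot as it stands. The module is installed in compiled form; this text tells all that it offers.
- The arm moves only by the tool jog_arm, never from a script. Its argument "moves" is a list of rows, each a list of 5 numbers: the shift along the tool's x, y, z in units of 40 mm (1.0 is 40 mm), then the turn about the tool's z in units of 5 degrees (1.0 is 5 degrees), then the closure, from 0 (fully open) to 1 (shut). A call has 1 to 8 rows; each row shifts and turns the commanded pose from where the row before left it, along the tool's axes as they then stand; what a row does not reach is not made up. A row lasts 1/12 s, in which the tool goes at most 41.7 mm and 7.16 degrees, less where a joint would pass 70% of its speed; a pose out of reach is approached as far as the arm can. A call is refused whole if a number of a shift passes 1 or a number of a turn 1, either way. A call with a gripper value outside its range is refused whole. The fingers move at their own pace and stop on an object; "newtons" is the grip in N (left out, the last holds). Time passes only in rows, so rows that do not move let the fingers close. It gives the time, the measured TCP pose, the force and the opening at its end, in the units of the state.
- get_state(): the state, without advancing time (a new reading comes with each control period).
- snapshot(name): name is "side" or "top"; returns a dict with "img" (400x640x3 uint8, red, green, blue), "fx", "fy", "cx", "cy" (pixels), "dist_coeffs" ([k1, k2, p1, p2, k3] as OpenCV has them; the pictures are not rectified), "view" (4x4, takes a point from world to camera coordinates). Camera axes: x right, y up, looking along -z (the intrinsics and any distortion apply to the point x, -y, -z); pixel columns grow to the right and rows downward; lengths in m; the calibration is good to about 2 mm. A picture is of the moment at which its call begins. There is no depth.
- close_job(): hands the job in, once; it reports no verdict.
Trained networks look in a picture, given as the dict that the camera call returned (one of the last four; its "shot" number tells which), for a name from the list of things; names that differ only in an ending like _2 or _b are one class to them, and where a whole thing is asked for, a point or a joint stands for the part that bears it (a point fixed in the world has none). Each returns a list of dicts, best first, with "p" (0 to 1); they miss things now and then, are a little off and sometimes report something else, mostly with a low value. They report only what shows in the picture. A call takes as long as a camera call. They do not tell look-alikes from the thing itself.
- outline_of(picture, target): "region" (400x640 bool, what is visible of it) and "position" ([column, row] in pixels, amid what is visible of it).
The state is a dict: "t": time; "joints": joint angles; "qd": joint speeds; "joint_torque": joint torques, N m; "eef_pos": TCP position; "tool_rot": TCP orientation; "ft_force": force on the tool from outside, world axes, zero at the start; "moment": the same for the moment, N m; "opening": finger opening in m.
Only numpy, scipy, OpenCV 4.12 (cv2) and the standard library are available. Lean on these libraries where they do the work, as an engineer would, in place of code of your own. Each camera call takes 0.05 s, during which the arm holds its last target.

## Working session

There is one attempt and no reset: what is moved stays moved. The work goes in short steps, Python scripts to look and compute and a tool call to move; the robot and the scene stay as the last step left them, time stands still between calls to the robot, and variables do not carry over. Pictures are saved under pics/ and viewed, and the job is handed in when it is done.

Besides the shell and the picture viewer there is one more tool, called after "Call:" as a command line: name --pt "numbers of a row" for each row, then --argument value for the rest. jog_arm: Moves the arm, as the interface text tells. Its arguments: {"type":"object","properties":{"moves":{"type":"array"},"newtons":{"type":"number"}},"required":["moves"]}

```bash
mkdir -p pics
python3 - <<'E'
from station import *
import cv2,numpy as np
s=get_state();print({k:np.round(v,3).tolist() for k,v in s.items()})
for n in("side","top"):
    p=snapshot(n);cv2.imwrite(f"pics/a_{n}.png",p["img"][:,:,::-1]);print(n,p["fx"],p["fy"],p["cx"],p["cy"],p["dist_coeffs"],np.round(p["view"],4).tolist())
E
```

```text
{'t': 0.0, 'joints': [-83.611, 10.402, 92.13, 0.0, 77.565, -11.82], 'qd': [-0.087, -0.011, 0.014, -0.035, -0.01, -0.052], 'joint_torque': [-0.0, -44.488, -35.134, -0.0, 0.009, 0.0], 'eef_pos': [0.18, -0.546, 0.249], 'tool_rot': [[0.312, -0.95, -0.0], [-0.95, -0.312, 0.002], [-0.002, -0.0, -1.0]], 'ft_force': [-0.987, 0.546, -0.026], 'moment': [-0.034, -0.032, 0.045], 'opening': 0.085}
side 520.7231298071397 520.7231298071397 315.5609102491556 199.83223361640552 [-0.10897856  0.          0.          0.          0.        ] [[0.9977, -0.0678, -0.0004, -0.418], [0.0445, 0.6495, 0.7591, -0.0591], [-0.0512, -0.7573, 0.651, -1.541], [0.0, 0.0, 0.0, 1.0]]
top 438.09737113530076 438.09737113530076 322.10754141881563 198.15567642651177 [-0.0181155  0.         0.         0.         0.       ] [[-0.0011, -1.0, 0.0016, -0.0314], [0.9932, -0.0009, 0.1166, -0.4597], [-0.1166, 0.0017, 0.9932, -1.16], [0.0, 0.0, 0.0, 1.0]]
```

View pics/a_side.png

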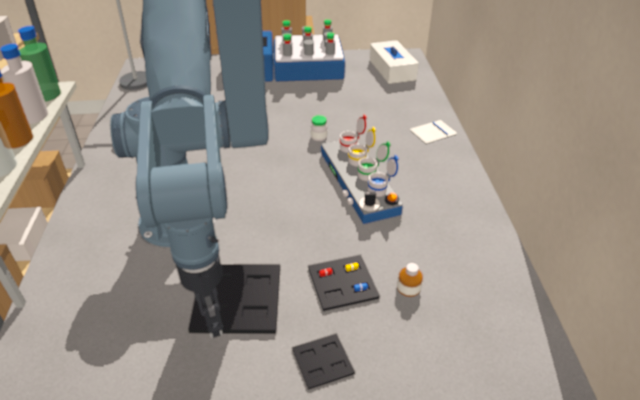

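View pics/a_top.png

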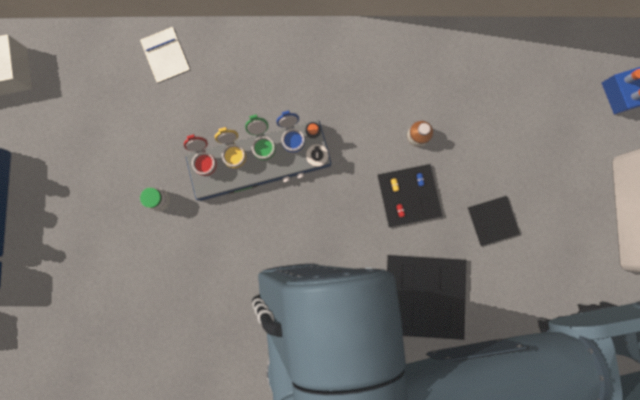

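The top view shows three tray look-alikes: large (426,297), middle (410,195) and small (494,220). The middle one is meant, and it is also the one holding the red, yellow and blue bars. Next I'll measure and confirm with a crop.

```bash
cat > h.py <<'E'
from station import *
import cv2,numpy as np
from scipy.optimize import least_squares
def proj(p,X):
    X=np.atleast_2d(X);V=p["view"];c=X@V[:3,:3].T+V[:3,3]
    c=c*[1,-1,-1]
    K=np.array([[p["fx"],0,p["cx"]],[0,p["fy"],p["cy"]],[0,0,1]])
    return cv2.projectPoints(c.reshape(-1,1,3),np.zeros(3),np.zeros(3),K,np.array(p["dist_coeffs"]))[0].reshape(-1,2)
def ray(p,px):
    K=np.array([[p["fx"],0,p["cx"]],[0,p["fy"],p["cy"]],[0,0,1]])
    u=cv2.undistortPoints(np.array(px,float).reshape(-1,1,2),K,np.array(p["dist_coeffs"])).reshape(2)
    V=p["view"];R=V[:3,:3];return -R.T@V[:3,3],R.T@np.array([u[0],-u[1],-1])
def onz(p,px,z):
    o,d=ray(p,px);return o+d*(z-o[2])/d[2]
def crop(p,x0,y0,x1,y1,k,f,dots=[]):
    im=cv2.resize(p["img"][y0:y1,x0:x1,::-1],None,fx=k,fy=k,interpolation=cv2.INTER_CUBIC)
    for d in dots: cv2.circle(im,(int((d[0]+.5-x0)*k),int((d[1]+.5-y0)*k)),2,(255,0,255),-1)
    cv2.imwrite(f,im)
E
python3 - <<'E'
from h import *
for n in("top","side"):
    p=snapshot(n)
    for t in["stirrer","tray","start_top","dial","pot_red","pot_yellow","pot_green","pot_blue","lid_red","lid_yellow","lid_green","lid_blue","lid_red_tab","bar_red","bar_yellow","bar_blue","bar_green","amber_bottle","sample_jar"]:
        r=outline_of(p,t)
        print(n,t,[(round(d["p"],2),np.round(d["position"],1).tolist(),int(d["region"].sum())) for d in r[:3]])
    if n=="top":
        crop(p,370,150,530,260,5,"pics/b_tray.png"); crop(p,170,100,340,210,4.7,"pics/b_st.png")
    else: crop(p,300,100,440,230,5,"pics/b_st2.png")
E
```

```text
top stirrer [(0.93, [262.4, 165.9], 4796), (0.62, [231.4, 151.4], 763)]
top tray [(0.85, [409.1, 197.9], 2679), (0.85, [428.9, 294.7], 5517), (0.74, [491.7, 215.4], 1793)]
top start_top []
top dial [(0.73, [317.0, 155.6], 149), (0.27, [227.4, 150.7], 748)]
top pot_red [(0.61, [201.1, 157.9], 833)]
top pot_yellow [(0.67, [228.1, 152.5], 800)]
top pot_green [(0.63, [257.6, 137.7], 858), (0.53, [315.4, 156.6], 168)]
top pot_blue [(0.62, [294.6, 131.3], 796), (0.28, [258.3, 137.0], 832)]
top lid_red [(0.7, [193.3, 146.4], 324), (0.22, [230.0, 151.1], 839)]
top lid_yellow [(0.52, [226.6, 134.4], 292)]
top lid_green [(0.89, [259.3, 126.8], 393)]
top lid_blue [(0.74, [285.3, 121.3], 354)]
top lid_red_tab [(0.69, [193.7, 147.1], 353)]
top bar_red [(0.48, [397.8, 212.4], 56)]
top bar_yellow [(0.39, [400.2, 213.2], 56)]
top bar_blue [(0.7, [407.3, 197.0], 2746), (0.6, [419.7, 179.5], 59)]
top bar_green []
top amber_bottle [(0.65, [417.3, 132.3], 511)]
top sample_jar [(0.24, [283.9, 120.0], 304)]
side stirrer [(0.75, [359.7, 191.1], 2657)]
side tray [(0.64, [241.4, 301.9], 4570), (0.61, [321.9,
[... 190 characters left out ...]
pot_red [(0.73, [351.5, 134.6], 471)]
side pot_yellow [(0.94, [360.4, 150.5], 511)]
side pot_green []
side pot_blue [(0.81, [383.1, 179.0], 638)]
side lid_red [(0.59, [361.8, 123.7], 151), (0.46, [352.9, 267.9], 80)]
side lid_yellow [(0.66, [372.5, 200.0], 132), (0.46, [370.2, 135.9], 184), (0.24, [380.8, 178.5], 573)]
side lid_green [(0.52, [382.9, 151.3], 228)]
side lid_blue [(0.58, [390.0, 165.6], 237), (0.18, [363.9, 288.2], 64)]
side lid_red_tab [(0.58, [360.5, 122.1], 163)]
side bar_red [(0.56, [322.6, 272.2], 86)]
side bar_yellow [(0.57, [352.3, 265.8], 42)]
side bar_blue []
side bar_green []
side amber_bottle [(0.57, [410.9, 283.7], 671)]
side sample_jar [(0.69, [319.9, 127.6], 339)]
```

View pics/b_tray.png

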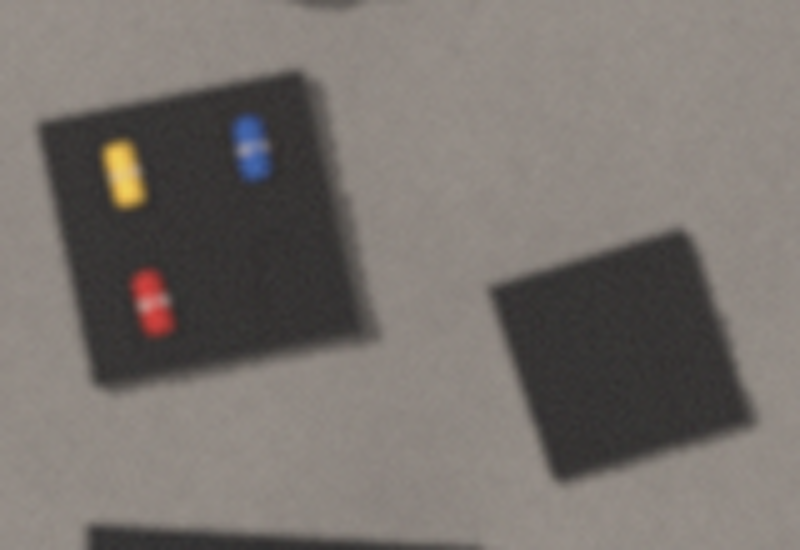

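View pics/b_st.png

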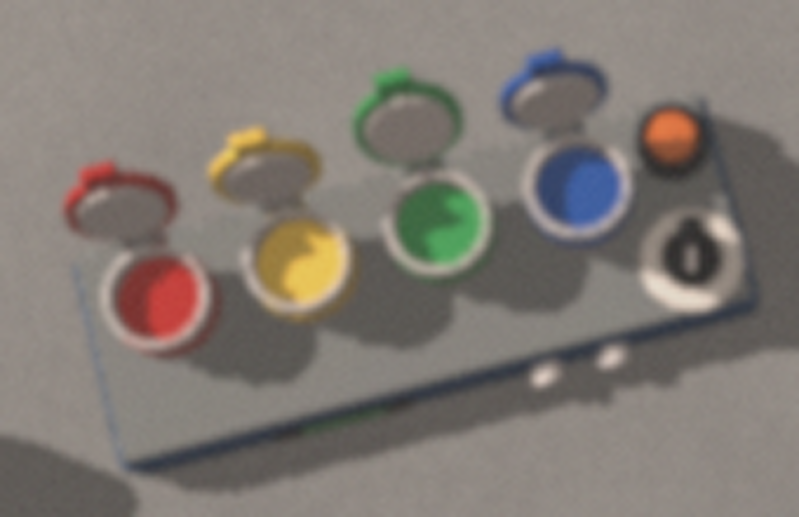

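View pics/b_st2.png

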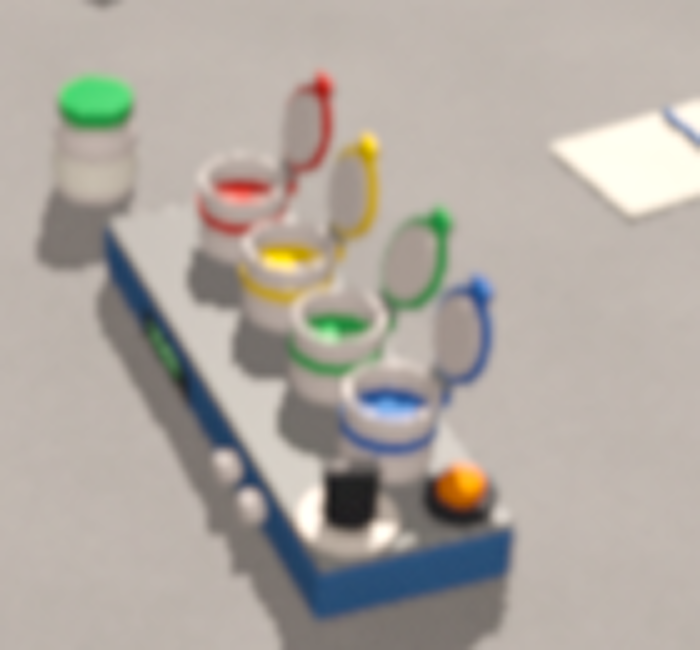

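Run:
```python
from h import *
p=snapshot("top");s=snapshot("side")
f=lambda u,v:np.array([170+(u+.5)/4.7-.5,100+(v+.5)/4.7-.5])
P={k:onz(p,f(*c),.093) for k,c in dict(red=(157,298),yel=(298,264),grn=(437,222),blu=(577,187)).items()}
C={k:onz(p,f(*c),.045) for k,c in dict(FL=(125,466),FR=(755,303),BR=(703,98),BL=(72,262)).items()}
C2=np.mean(list(C.values()),0)
for k,v in {**P,**C}.items():print(k,np.round(v,4))
a=list(P.values());d=a[0]-a[3];print("spacing",np.linalg.norm(d)/3,"yaw",np.degrees(np.arctan2(-d[0],d[1])))
d=C["FL"]-C["FR"];print(np.linalg.norm(d),np.degrees(np.arctan2(-d[0],d[1])),C2)
d=C["BL"]-C["BR"];print(np.linalg.norm(d),np.degrees(np.arctan2(-d[0],d[1])))
d=C["BL"]-C["FL"];print(np.linalg.norm(d))
print("btn",onz(p,f(672,135),.055),"dial",onz(p,f(692,250),.08))
# tray
g=lambda u,v:np.array([370+(u+.5)/5-.5,150+(v+.5)/5-.5])
T=[onz(p,g(*c),.012) for c in((40,123),(300,71),(362,335),(100,387))]
for t in T:print("tray",np.round(t,4))
print(np.mean(T,0),[np.linalg.norm(T[i]-T[i-1]) for i in range(4)])
for k,c in dict(yel=(125,175),blue=(252,149),red=(153,303)).items():print(k,np.round(onz(p,g(*c),.021),4))
gs=lambda u,v:np.array([300+(u+.5)/5-.5,100+(v+.5)/5-.5])
for k,c in dict(red=(241,180),yel=(288,248),grn=(338,316),blu=(391,392)).items():print("side",k,np.round(onz(s,gs(*c),.093),4))
```

```text
red [0.5436 0.2759 0.093 ]
yel [0.5625 0.1987 0.093 ]
grn [0.5861 0.1225 0.093 ]
blu [0.6057 0.0453 0.093 ]
FL [0.4562 0.3043 0.045 ]
FR [ 0.5499 -0.0539  0.045 ]
BR [ 0.6708 -0.0241  0.045 ]
BL [0.5744 0.3388 0.045 ]
spacing 0.07959839002422386 yaw 15.074646784874101
0.37023765114545054 14.655242813742776 [0.56281351 0.14128096 0.045     ]
0.37548031823273753 14.881687846516973
0.12304462567995085
btn [ 0.64593418 -0.00637145  0.055     ] dial [ 0.5730549 -0.0181279  0.08     ]
tray [ 0.5279 -0.1853  0.012 ]
tray [ 0.557  -0.3301  0.012 ]
tray [ 0.4103 -0.3598  0.012 ]
tray [ 0.3821 -0.2157  0.012 ]
[ 0.46932728 -0.27272178  0.012     ] [np.float64(0.1489308772240383), np.float64(0.14775454036900185), np.float64(0.14971622410023708), np.float64(0.14678725792352673)]
yel [ 0.4975 -0.2302  0.021 ]
blue [ 0.5118 -0.3002  0.021 ]
red [ 0.4272 -0.244   0.021 ]
side red [0.544  0.2712 0.093 ]
side yel [0.5649 0.1918 0.093 ]
side grn [0.5863 0.1176 0.093 ]
side blu [0.6069 0.0405 0.093 ]
```

```bash
cat >> h.py <<'E'
YS=np.radians(15.0)
def potfit(cent,yaw,off): # cent= mean of pots
    ax=np.array([-np.sin(yaw),np.cos(yaw),0]);return [np.array(cent)+ax*o for o in(.12,.04,-.04,-.12)]
def circ(c,r,z,n=40):
    a=np.linspace(0,2*np.pi,n,endpoint=False);return np.c_[c[0]+r*np.cos(a),c[1]+r*np.sin(a),0*a+z]
E
python3 - <<'E'
from h import *
p=snapshot("top");s=snapshot("side")
for nm,c in(("t",(.5746,.1606,0)),("m",(.575,.158,0))):
  X=np.vstack([circ(q,.029,.093) for q in potfit(c,YS,0)]+[circ(q,.029,.046) for q in potfit(c,YS,0)])
  crop(p,170,100,340,210,4.7,f"pics/c{nm}_top.png",proj(p,X));crop(s,300,100,440,230,4.5,f"pics/c{nm}_side.png",proj(s,X))
a=np.hstack([cv2.imread("pics/cm_side.png"),cv2.imread("pics/ct_side.png")]);cv2.imwrite("pics/c_side.png",cv2.resize(a,(800,int(a.shape[0]*800/a.shape[1])),interpolation=cv2.INTER_AREA))
E
```

```text
(no output)
```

View pics/cm_side.png

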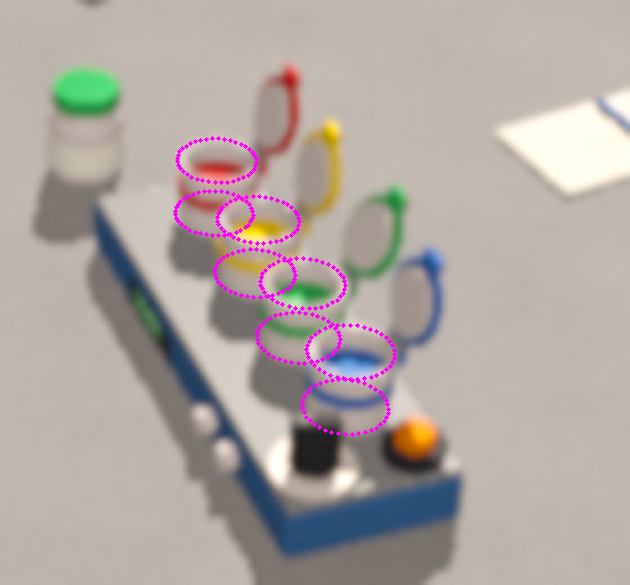

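View pics/cm_top.png

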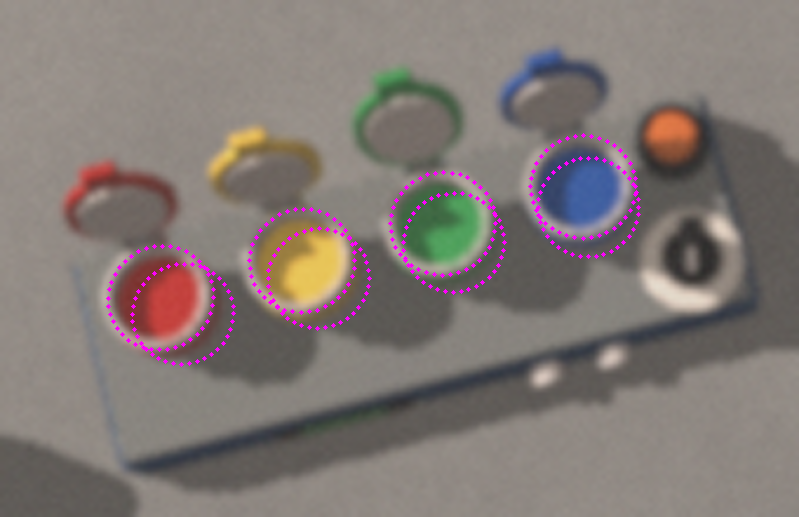

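View pics/ct_side.png

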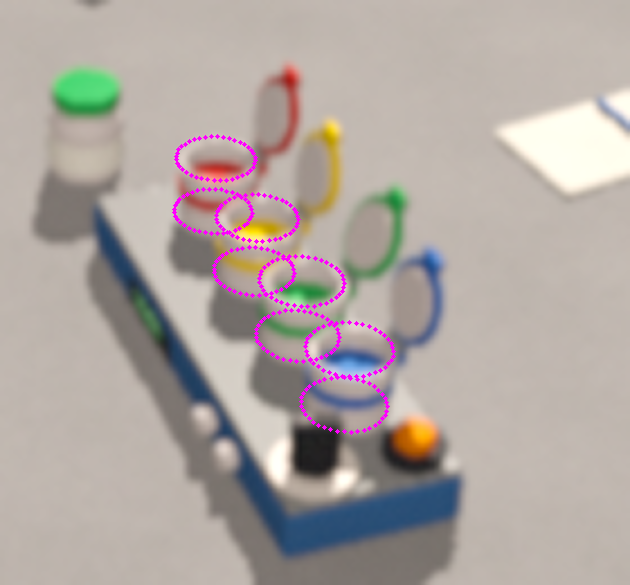

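```bash
cat >> h.py <<'E'
def bars(p,z=.016,box=None):
    hsv=cv2.cvtColor(p["img"],cv2.COLOR_RGB2HSV);o={}
    for k,(a,b) in dict(red=(172,6),yellow=(18,34),blue=(100,125),green=(45,80)).items():
        h=hsv[...,0];m=((h>=a)&(h<=b)) if a<b else ((h>=a)|(h<=b))
        m&=(hsv[...,1]>110)&(hsv[...,2]>60)
        n,l,st,ce=cv2.connectedComponentsWithStats(cv2.dilate(m.astype(np.uint8),np.ones((3,3))))
        for i in range(1,n):
            w=onz(p,ce[i],z)
            if 20<st[i,4]<250 and .3<w[0]<.75 and -.45<w[1]<.4: o.setdefault(k,[]).append((np.round(ce[i],1).tolist(),int(st[i,4]),np.round(w,4)[:2].tolist()))
    return o
def need(x,y,z,yaw=None):
    s=get_state();R=np.array(s["tool_rot"]);d=R.T@(np.array([x,y,z])-s["eef_pos"])/.04
    cur=np.degrees(np.arctan2(R[1,0],R[0,0]))
    print("at",np.round(s["eef_pos"],4),"yaw",round(cur,2),"t",round(s["t"],1),"F",np.round(s["ft_force"],1),"open",round(s["opening"],4))
    print("shift units",np.round(d,2),"norm",round(np.linalg.norm(d),2),"" if yaw is None else ("turn units",round((cur-yaw)/5,2)))
E
python3 - <<'E'
from h import *
for n in("top","side"):
    for k,v in bars(snapshot(n)).items():print(n,k,v)
need(.4975,-.2302,.12,-78.2)
E
```

```text
top red [([192.2, 138.6], 128, [0.6283, 0.3295]), ([400.0, 210.3], 135, [0.4274, -0.2442])]
top yellow [([223.8, 131.8], 147, [0.6474, 0.2418]), ([394.2, 184.5], 143, [0.4986, -0.2299])]
top blue [([283.0, 114.6], 67, [0.6965, 0.0772]), ([293.0, 139.6], 241, [0.6248, 0.0489]), ([420.0, 179.1], 107, [0.5134, -0.3013])]
top green [([253.0, 116.5], 24, [0.6911, 0.1612]), ([265.5, 148.1], 153, [0.6008, 0.125])]
side red [([348.2, 137.3], 62, [0.5606, 0.3757]), ([344.3, 144.7], 42, [0.5418, 0.3306]), ([325.4, 271.8], 160, [0.4279, -0.2479])]
side yellow [([372.7, 136.1], 127, [0.6485, 0.3773]), ([357.3, 150.5], 77, [0.5823, 0.2929]), ([353.0, 157.6], 72, [0.5624, 0.2527]), ([393.1, 196.0], 42, [0.6612, 0.0454]), ([351.5, 266.5], 163, [0.4988, -0.2342])]
side blue [([326.7, 157.9], 113, [0.4739, 0.2568]), ([395.5, 158.7], 40, [0.7046, 0.2371]), ([340.6, 181.0], 111, [0.5077, 0.13]), ([377.9, 179.6], 66, [0.6273, 0.1287]), ([374.0, 188.6], 22, [0.6077, 0.0846]), ([349.8, 195.1], 23, [0.5287, 0.0584]), ([360.1, 286.7], 138, [0.5124, -0.3045])]
side green [([387.5, 144.6], 34, [0.6921, 0.3211]), ([367.1, 164.5], 49, [0.6044, 0.2112])]
at [ 0.1797 -0.5462  0.25  ] yaw -71.79 t 2.4 F [ 0.3  0.7 -0.1] open 0.0855
shift units [ -5.02 -10.02   3.25] norm 11.67 ('turn units', np.float64(1.28))
```

Call:
jog_arm --pt "0 0 0 0.64 0.6" --pt "0 0 0 0.64 0.6" --pt "-0.4 -0.8 0 0 0.6" --pt "-0.4 -0.8 0 0 0.6" --pt "-0.4 -0.8 0 0 0.6" --pt "-0.4 -0.8 0 0 0.6" --pt "-0.4 -0.8 0 0 0.6" --pt "-0.4 -0.8 0 0 0.6" --newtons 40

```text
t: 3.07
eef_pos: [0.3491, -0.4118, 0.2502]
tool_rot: [[0.204, -0.979, 0.0], [-0.979, -0.204, -0.0], [0.0, -0.0, -1.0]]
ft_force: [-0.5, -0.1, -0.3]
opening: 0.0341
```

Run:
```python
from h import *
need(.4987,-.232,.12,-78.2)
```

```text
at [ 0.3491 -0.4118  0.2502] yaw -78.21 t 3.1 F [-0.5 -0.1 -0.3] open 0.0341
shift units [-3.64 -4.58  3.25] norm 6.69 ('turn units', np.float64(-0.0))
```

Call:
jog_arm --pt "-0.52 -0.65 0.3 0 0.6" --pt "-0.52 -0.65 0.3 0 0.6" --pt "-0.52 -0.65 0.3 0 0.6" --pt "-0.52 -0.65 0.3 0 0.6" --pt "-0.52 -0.65 0.3 0 0.6" --pt "-0.52 -0.65 0.3 0 0.6" --pt "-0.52 -0.68 0.3 0 0.6" --pt "0 0 0.5 0 0.6"

```text
t: 3.73
eef_pos: [0.5014, -0.2292, 0.1471]
tool_rot: [[0.209, -0.978, 0.004], [-0.978, -0.209, -0.0], [0.001, -0.004, -1.0]]
ft_force: [-0.3, -0.8, 1.0]
opening: 0.0342
```

Run:
```python
from h import *
need(.4987,-.232,.036,-78.2)
p=snapshot("top");s=snapshot("side")
crop(p,350,130,470,220,5,"pics/d_t.png");crop(s,290,200,410,300,5,"pics/d_s.png")
a=np.hstack([cv2.imread("pics/d_t.png"),cv2.resize(cv2.imread("pics/d_s.png"),(540,450))]);cv2.imwrite("pics/d.png",cv2.resize(a,(800,316)))
```

```text
at [ 0.5014 -0.2292  0.1471] yaw -77.94 t 3.7 F [-0.3 -0.8  1. ] open 0.0342
shift units [0.05 0.09 2.78] norm 2.78 ('turn units', np.float64(0.05))
```

View pics/d.png

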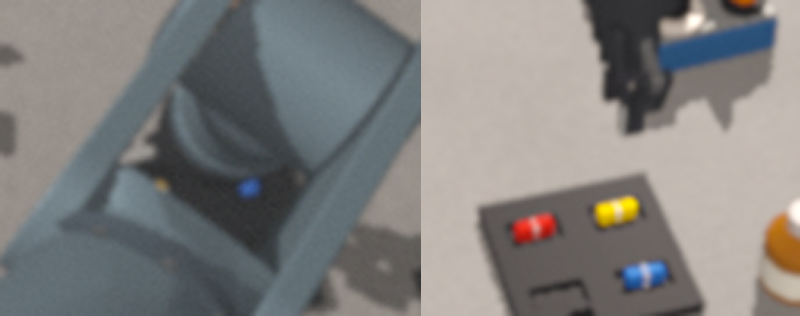

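Call:
jog_arm --pt "0 0.0 0.6 0 0.6" --pt "0 0 0.6 0 0.6" --pt "0 0 0.6 0 0.6" --pt "0 0 0.3 0 0.6" --pt "0 0 0 0 0.6"

```text
t: 4.25
eef_pos: [0.4955, -0.2326, 0.0599]
tool_rot: [[0.203, -0.979, -0.004], [-0.979, -0.203, 0.003], [-0.004, 0.003, -1.0]]
ft_force: [-0.8, 0.7, 0.5]
opening: 0.0339
```

Run:
```python
from h import *
need(.4987,-.232,.034,-78.2)
s=snapshot("side")
e=np.array(get_state()["eef_pos"]);print(bars(s).get("yellow"))
crop(s,300,220,400,320,6,"pics/e.png",proj(s,[e,e-[0,0,.019]]))
```

```text
at [ 0.4955 -0.2326  0.0599] yaw -78.27 t 4.2 F [-0.8  0.7  0.5] open 0.0339
shift units [ 0.   -0.08  0.65] norm 0.65 ('turn units', np.float64(-0.01))
[([393.1, 196.0], 42, [0.6612, 0.0454]), ([350.8, 267.6], 138, [0.4963, -0.2381])]
```

View pics/e.png

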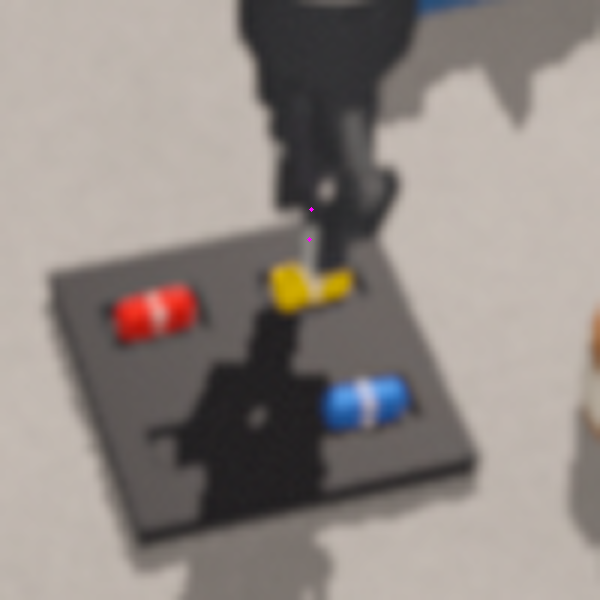

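Call:
jog_arm --pt "0 -0.08 0.3 0 0.6" --pt "0 0 0.25 0 0.6" --pt "0 0 0 0 0.6" --pt "0 0 0 0 0.6"

```text
t: 4.63
eef_pos: [0.5006, -0.2325, 0.0405]
tool_rot: [[0.205, -0.979, -0.0], [-0.979, -0.205, 0.0], [-0.0, 0.0, -1.0]]
ft_force: [0.2, 0.5, 0.2]
opening: 0.0343
```

Run:
```python
from h import *
need(.4987,-.232,.033,-78.2)
s=snapshot("side")
e=np.array(get_state()["eef_pos"])
crop(s,310,230,400,310,7,"pics/f.png",proj(s,[e,e-[0,0,.019]]))
```

```text
at [ 0.5006 -0.2325  0.0405] yaw -78.2 t 4.6 F [0.2 0.5 0.2] open 0.0343
shift units [-0.02  0.04  0.19] norm 0.19 ('turn units', np.float64(0.0))
```

View pics/f.png

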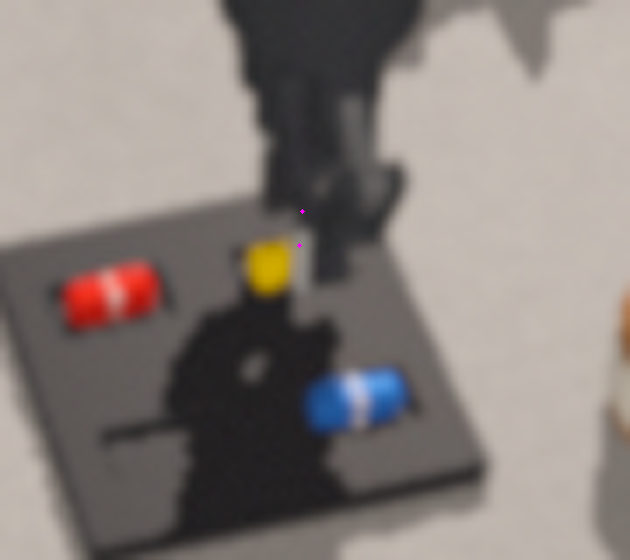

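Call:
jog_arm --pt "0 0.1 0.16 0 0.6" --pt "0 0 0 0 0.6" --pt "0 0 0 0 1" --pt "0 0 0 0 1" --pt "0 0 0 0 1" --pt "0 0 0 0 1"

```text
t: 5.18
eef_pos: [0.4969, -0.2333, 0.0338]
tool_rot: [[0.205, -0.979, 0.0], [-0.979, -0.205, -0.0], [0.0, -0.0, -1.0]]
ft_force: [0.0, -0.3, 0.7]
opening: 0.0125
```

Call:
jog_arm --pt "0 0 0 0 1" --pt "0 0 0 0 1"

```text
t: 5.35
eef_pos: [0.4969, -0.2332, 0.0338]
tool_rot: [[0.205, -0.979, 0.0], [-0.979, -0.205, -0.0], [0.0, -0.0, -1.0]]
ft_force: [-0.5, -0.5, 2.2]
opening: 0.0126
```

Call:
jog_arm --pt "0 0 -0.2 0 1" --pt "0 0 -0.5 0 1" --pt "0 0 -0.7 0 1" --pt "0 0 -0.7 0 1" --pt "0 0 -0.7 0 1" --pt "0 0 0 0 1"

```text
t: 5.85
eef_pos: [0.4998, -0.2352, 0.1522]
tool_rot: [[0.205, -0.979, 0.008], [-0.979, -0.205, -0.006], [0.008, -0.007, -1.0]]
ft_force: [1.1, -0.6, -0.3]
opening: 0.0127
```

Run:
```python
from h import *
need(.5640,.1970,.19,-75)
s=snapshot("side")
e=np.array(get_state()["eef_pos"])
crop(s,300,200,400,310,5,"pics/g.png",proj(s,[e,e-[0,0,.019]]))
```

```text
at [ 0.4998 -0.2352  0.1522] yaw -78.18 t 5.8 F [ 1.1 -0.6 -0.3] open 0.0127
shift units [-10.24  -3.79  -1.  ] norm 10.96 ('turn units', np.float64(-0.64))
```

View pics/g.png

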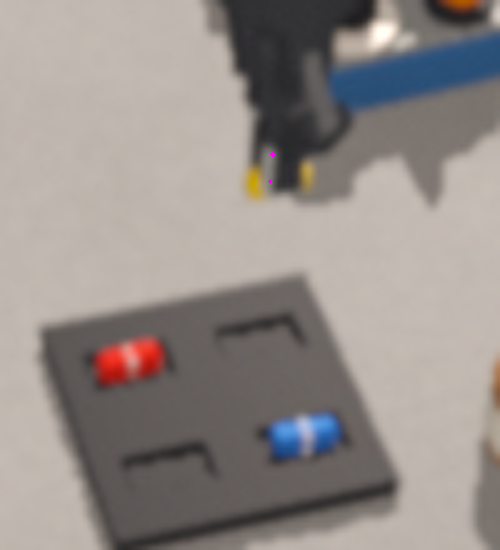

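Call:
jog_arm --pt "0 0 -0.6 -0.64 1" --pt "0 0 -0.6 0 1" --pt "-0.6 -0.15 0 0 1" --pt "-0.7 -0.2 0 0 1" --pt "-0.7 -0.2 0 0 1" --pt "-0.7 -0.2 0 0 1" --pt "-0.7 -0.2 0 0 1" --pt "-0.7 -0.2 0 0 1"

```text
t: 6.57
eef_pos: [0.4978, -0.0612, 0.1926]
tool_rot: [[0.259, -0.966, -0.002], [-0.966, -0.259, 0.001], [-0.001, 0.001, -1.0]]
ft_force: [0.5, 0.7, -0.1]
opening: 0.0124
```

Call:
jog_arm --pt "-0.7 -0.2 0 0 1" --pt "-0.7 -0.2 0 0 1" --pt "-0.7 -0.2 0 0 1" --pt "-0.7 -0.2 0 0 1" --pt "-0.7 -0.2 0 0 1" --pt "-0.7 -0.2 0 0 1" --pt "-0.7 -0.2 0 0 1" --pt "0 0 0 0 1"

```text
t: 7.23
eef_pos: [0.5008, 0.1452, 0.1927]
tool_rot: [[0.263, -0.965, -0.002], [-0.965, -0.263, 0.002], [-0.002, 0.001, -1.0]]
ft_force: [0.0, -0.2, -0.0]
opening: 0.0122
```

Run:
```python
from h import *
need(.5647,.1966,.2,-75)
```

```text
at [0.5008 0.1452 0.1927] yaw -74.77 t 7.2 F [ 0.  -0.2 -0. ] open 0.0122
shift units [-0.82 -1.88 -0.18] norm 2.06 ('turn units', np.float64(0.05))
```

Call:
jog_arm --pt "-0.28 -0.63 -0.1 0 1" --pt "-0.27 -0.63 0 0 1" --pt "-0.27 -0.62 0 0 1" --pt "0 0 0 0 1" --pt "0 0 0 0 1"

```text
t: 7.65
eef_pos: [0.566, 0.1922, 0.1962]
tool_rot: [[0.26, -0.966, -0.002], [-0.966, -0.26, -0.001], [-0.0, 0.002, -1.0]]
ft_force: [-0.1, 0.6, -0.4]
opening: 0.0124
```

Run:
```python
from h import *
need(.5647,.1966,.112,-75)
s=snapshot("side")
e=np.array(get_state()["eef_pos"])
c=potfit((.575,.158,0),YS,0)[1]
crop(s,320,70,420,190,5,"pics/h.png",proj(s,np.vstack([[e,e-[0,0,.019]],circ(c,.029,.093)])))
```

```text
at [0.566  0.1922 0.1962] yaw -74.93 t 7.7 F [-0.1  0.6 -0.4] open 0.0124
shift units [-0.11 -0.    2.1 ] norm 2.11 ('turn units', np.float64(0.01))
```

View pics/h.png

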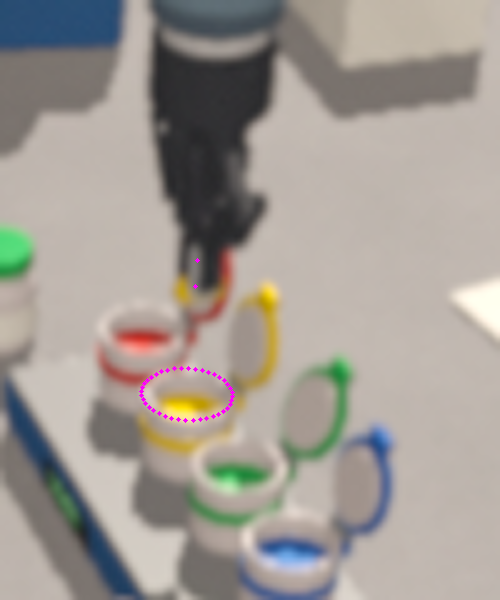

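Call:
jog_arm --pt "-0.1 0.08 0.6 0 1" --pt "0 0 0.7 0 1" --pt "0 0 0.5 0 1" --pt "0 0 0 0 1" --pt "0 0 0 0 1"

```text
t: 8.12
eef_pos: [0.5604, 0.1943, 0.1246]
tool_rot: [[0.258, -0.966, -0.003], [-0.966, -0.258, -0.001], [-0.0, 0.004, -1.0]]
ft_force: [0.8, 0.6, 0.3]
opening: 0.0126
```

Run:
```python
from h import *
need(.563,.1960,.112,-75)
s=snapshot("side");p=snapshot("top")
e=np.array(get_state()["eef_pos"])
c=potfit((.575,.158,0),YS,0)[1]
crop(s,320,90,420,190,5,"pics/i1.png",proj(s,np.vstack([[e,e-[0,0,.019]],circ(c,.029,.093)])))
crop(p,180,100,280,200,5,"pics/i2.png",proj(p,np.vstack([[e,e-[0,0,.019]],circ(c,.029,.093)])))
cv2.imwrite("pics/i.png",cv2.resize(np.hstack([cv2.imread("pics/i1.png"),cv2.imread("pics/i2.png")]),(800,400)))
```

```text
at [0.5604 0.1943 0.1246] yaw -75.03 t 8.1 F [0.8 0.6 0.3] open 0.0126
shift units [-0.02 -0.07  0.32] norm 0.32 ('turn units', np.float64(-0.01))
```

View pics/i.png

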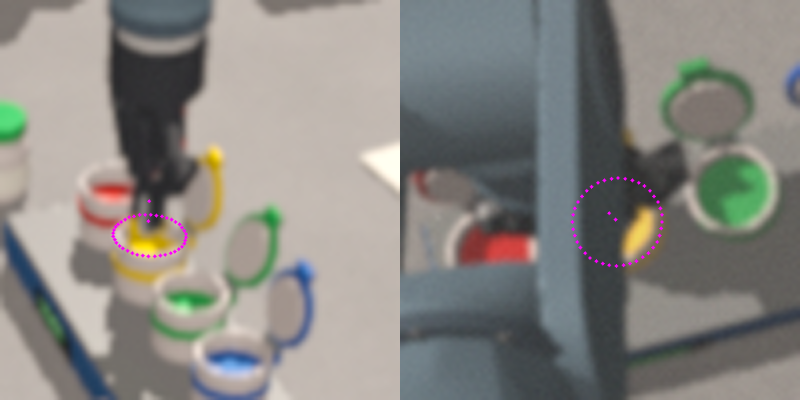

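Call:
jog_arm --pt "0 -0.04 0.3 0 1" --pt "0 0 0.1 0 1" --pt "0 0 0 0 1" --pt "0 0 0 0 1" --pt "0 0 0 0 0.65" --pt "0 0 0 0 0.65" --pt "0 0 0 0 0.65" --pt "0 0 0 0 0.65"

```text
t: 8.88
eef_pos: [0.5637, 0.1959, 0.1098]
tool_rot: [[0.259, -0.966, 0.0], [-0.966, -0.259, 0.0], [-0.0, -0.0, -1.0]]
ft_force: [-0.4, 0.9, 0.5]
opening: 0.0298
```

Call:
jog_arm --pt "0 0 -0.5 0 0.65" --pt "0 0 -0.7 0 0.65" --pt "0 0 -0.7 0 0.65" --pt "0.3 0.1 -0.2 0 0.65" --pt "0.7 0.2 0 0 0.65" --pt "0.7 0.2 0 0 0.65" --pt "0.7 0.2 0 0 0.65" --pt "0.7 0.2 0 0 0.65"

```text
t: 9.55
eef_pos: [0.5605, 0.0649, 0.1935]
tool_rot: [[0.26, -0.966, 0.0], [-0.966, -0.26, -0.0], [0.0, -0.0, -1.0]]
ft_force: [0.3, -0.6, -1.0]
opening: 0.0301
```

Run:
```python
from h import *
need(.513,-.303,.12,-78.2)
s=snapshot("side");p=snapshot("top")
crop(s,300,100,440,320,4,"pics/j1.png");crop(p,170,100,340,230,4.7,"pics/j2.png")
print(bars(s).get("blue"),bars(s).get("red"),bars(s).get("yellow"))
```

```text
at [0.5605 0.0649 0.1935] yaw -74.96 t 9.6 F [ 0.3 -0.6 -1. ] open 0.0301
shift units [8.57 3.53 1.84] norm 9.45 ('turn units', np.float64(0.65))
[([326.7, 157.9], 113, [0.4739, 0.2568]), ([395.5, 158.7], 41, [0.7048, 0.2369]), ([340.6, 181.0], 111, [0.5077, 0.13]), ([377.9, 179.6], 66, [0.6273, 0.1287]), ([374.0, 188.6], 21, [0.6079, 0.0849]), ([349.9, 195.0], 22, [0.529, 0.0588]), ([359.8, 286.7], 144, [0.5116, -0.3046])] [([348.2, 137.4], 62, [0.5607, 0.3751]), ([344.3, 144.7], 42, [0.5418, 0.3306]), ([325.3, 272.0], 158, [0.4278, -0.2488])] [([357.2, 150.2], 81, [0.5821, 0.2946]), ([353.0, 157.6], 72, [0.5624, 0.2527]), ([393.0, 196.0], 41, [0.6609, 0.0452])]
```

View pics/j1.png

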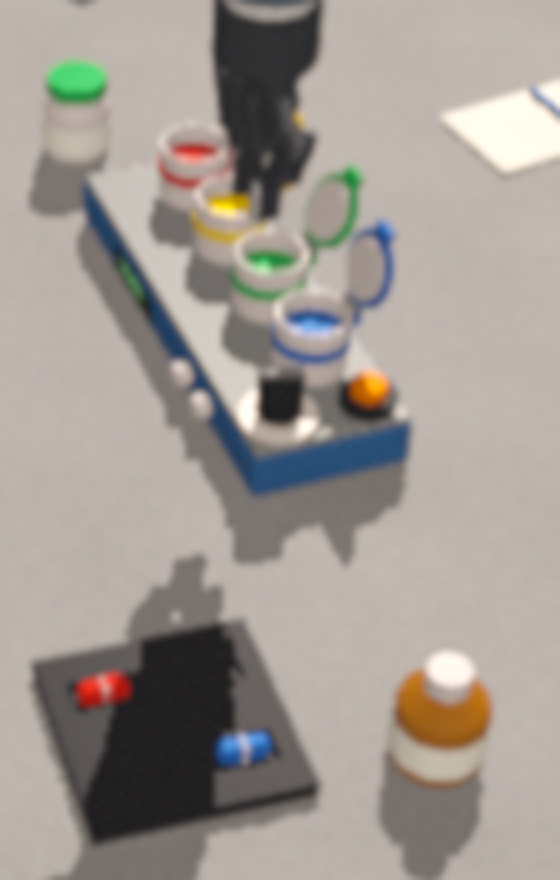

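View pics/j2.png

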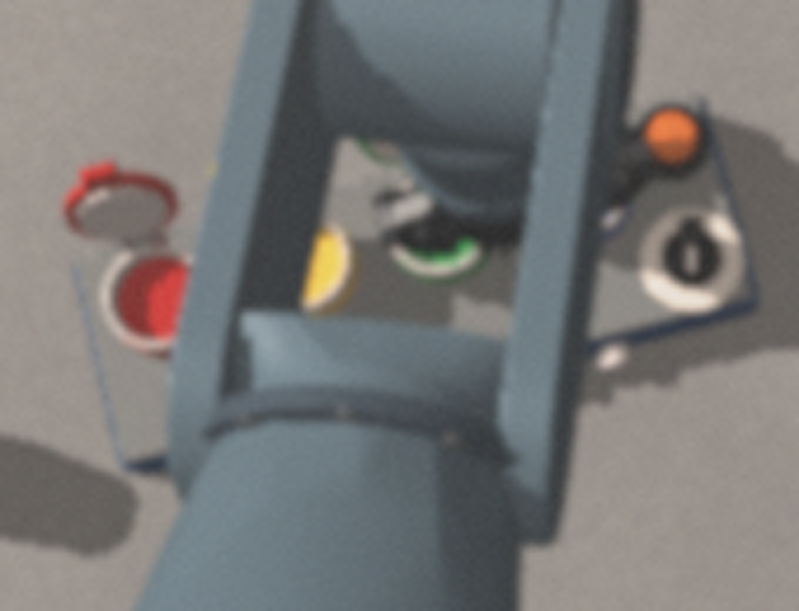

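Call:
jog_arm --pt "0.3 0.1 0 0.65 0.62" --pt "0.75 0.25 0 0 0.62" --pt "0.75 0.25 0 0 0.62" --pt "0.75 0.25 0 0 0.62" --pt "0.75 0.25 0 0 0.62" --pt "0.75 0.25 0 0 0.62" --pt "0.75 0.25 0.1 0 0.62" --pt "0.75 0.25 0.1 0 0.62"

```text
t: 10.32
eef_pos: [0.5342, -0.1672, 0.1856]
tool_rot: [[0.204, -0.979, 0.001], [-0.979, -0.204, -0.0], [0.0, -0.001, -1.0]]
ft_force: [0.2, 0.5, -0.7]
opening: 0.0323
```

Call:
jog_arm --pt "0.75 0.25 0.1 0 0.62" --pt "0.75 0.25 0.1 0 0.62" --pt "0.75 0.25 0.1 0 0.62" --pt "0 0 0 0 0.62" --pt "0 0 0 0 0.62"

```text
t: 10.73
eef_pos: [0.5228, -0.2614, 0.1729]
tool_rot: [[0.201, -0.98, -0.001], [-0.98, -0.201, 0.001], [-0.001, 0.001, -1.0]]
ft_force: [0.2, 0.4, -0.4]
opening: 0.0327
```

Run:
```python
from h import *
need(.512,-.303,.033,-78.2)
p=snapshot("top");crop(p,170,100,340,210,4.7,"pics/k.png");print(bars(snapshot("side")).get("blue")[-1])
```

```text
at [ 0.5228 -0.2614  0.1729] yaw -78.41 t 10.7 F [ 0.2  0.4 -0.4] open 0.0327
shift units [0.97 0.47 3.5 ] norm 3.66 ('turn units', np.float64(-0.04))
([360.1, 286.7], 138, [0.5124, -0.3045])
```

View pics/k.png

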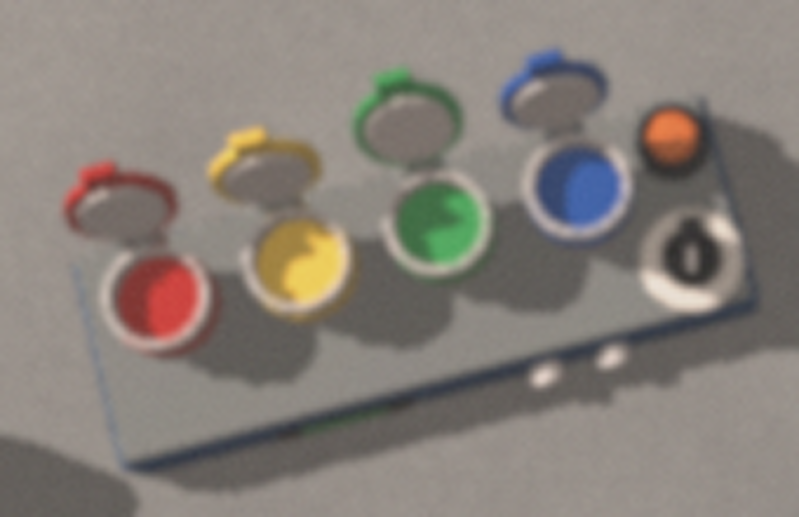

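Run:
```python
from h import *
p=snapshot("top");s=snapshot("side")
b=cv2.imread("pics/a_top.png")[:,:,::-1]; b2=cv2.imread("pics/a_side.png")[:,:,::-1]
A=[]
for im in(b,p["img"]):A.append(cv2.resize(im[140:172,215:252],(395,342),interpolation=cv2.INTER_CUBIC))
B=[]
for im in(b2,s["img"]):B.append(cv2.resize(im[130:180,335:390],(395,359),interpolation=cv2.INTER_CUBIC))
o=np.vstack([np.hstack(A)[:300],np.hstack(B)[:300]]);cv2.imwrite("pics/l1.png",o[:,:,::-1])
crop(s,300,180,440,320,4,"pics/l2.png")
```

```text
(no output)
```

View pics/l1.png

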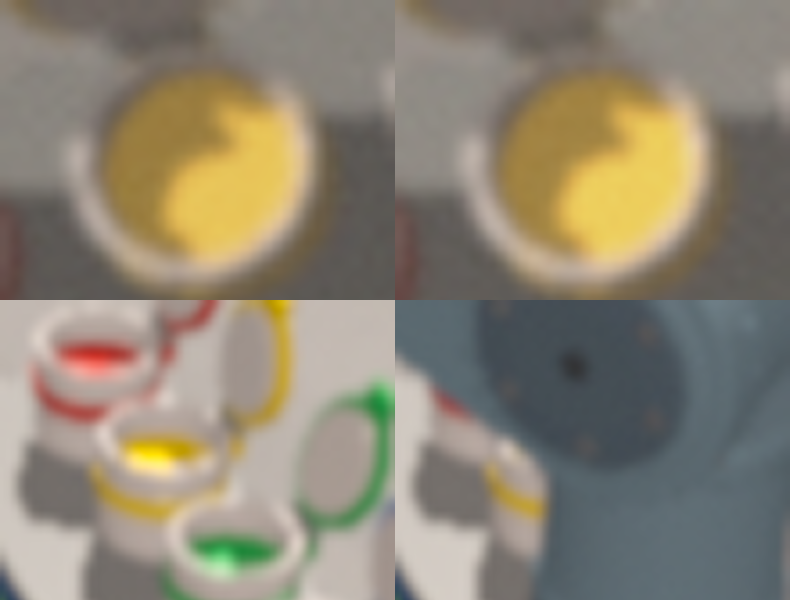

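View pics/l2.png

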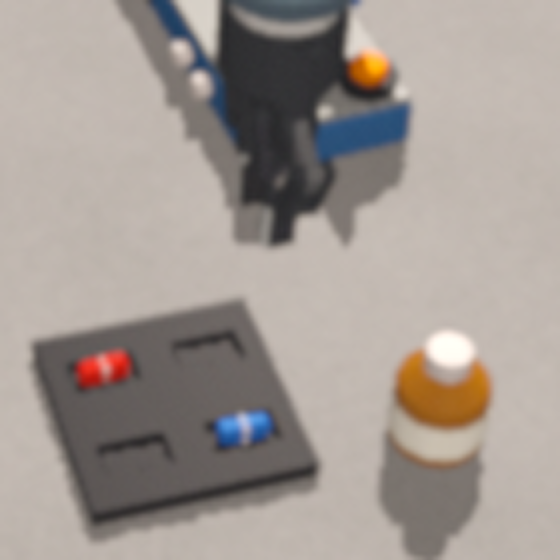

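Run:
```python
from h import *
p=snapshot("top");s=snapshot("side")
b=cv2.imread("pics/a_top.png")[:,:,::-1]
d=cv2.absdiff(cv2.GaussianBlur(b,(5,5),0),cv2.GaussianBlur(p["img"],(5,5),0)).max(2)
m=(d>25).astype(np.uint8);n,l,st,ce=cv2.connectedComponentsWithStats(m)
for i in range(1,n):
    if st[i,4]>8:print(st[i],ce[i].round(1))
cv2.imwrite("pics/m1.png",p["img"][:,:,::-1]);
for f in[p,s]:
    for r in outline_of(f,"bar_yellow"):print(r["p"],r["position"],r["region"].sum())
    hsv=cv2.cvtColor(f["img"],cv2.COLOR_RGB2HSV);m=((hsv[...,0]>15)&(hsv[...,0]<36)&(hsv[...,1]>110)&(hsv[...,2]>50)).astype(np.uint8)
    n,l,st,ce=cv2.connectedComponentsWithStats(m)
    print([(st[i,4],ce[i].round(0).tolist()) for i in range(1,n) if st[i,4]>10])
```

```text
[  308    89   319   226 21617] [470.3 209.9]
[448 141   6   6  28] [450.4 143.5]
[436 204  10  15 107] [440.6 211.8]
[  107   257   267   143 23887] [231.9 340.3]
[383 256  29  38 562] [397.7 269.8]
[ 252  263  128   49 2026] [293.2 279.2]
[ 353  300  287  100 9436] [507.6 346.5]
[269 306   7  12  33] [271.6 312.2]
[272 319  10  18 140] [276.7 327.8]
[384 322  16  12 160] [391.9 328.2]
[568 325  54  34 727] [596.3 335.8]
[589 341  16  20  59] [595.8 348.4]
[602 362  13  38 261] [607.7 383. ]
[295 385  29   8  57] [307.  389.5]
[ 464  387  118   13 1044] [521.6 394. ]
[297 392  70   8 381] [331.5 396.6]
[614 396   6   4  19] [616.8 397.7]
[(np.int32(70), [223.0, 131.0]), (np.int32(233), [233.0, 155.0])]
[(np.int32(12), [286.0, 2.0]), (np.int32(305), [302.0, 13.0]), (np.int32(11), [21.0, 44.0]), (np.int32(140), [5.0, 89.0]), (np.int32(184), [6.0, 126.0]), (np.int32(70), [3.0, 136.0]), (np.int32(1325), [39.0, 182.0]), (np.int32(20), [351.0, 157.0]), (np.int32(30), [393.0, 196.0]), (np.int32(215), [16.0, 267.0]), (np.int32(186), [410.0, 278.0]), (np.int32(28), [3.0, 304.0]), (np.int32(19), [2.0, 311.0])]
```

View pics/m1.png

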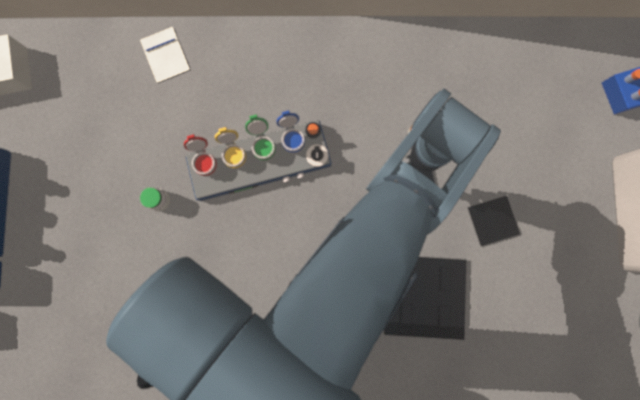

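Call:
jog_arm --pt "0 0.7 -0.3 0 0.3" --pt "0 0.8 -0.3 0 0.3" --pt "0 0.8 -0.3 0 0.3" --pt "0 0.8 -0.3 0 0.3" --pt "0 0.8 -0.3 0 0.3" --pt "0.2 0.5 -0.3 0 0.3" --pt "0 0 0 0 0.3" --pt "0 0 0 0 0.3"

```text
t: 11.8
eef_pos: [0.3526, -0.3045, 0.2467]
tool_rot: [[0.202, -0.979, 0.002], [-0.979, -0.202, -0.002], [0.002, -0.001, -1.0]]
ft_force: [0.8, -0.2, 0.1]
opening: 0.0601
```

Run:
```python
from h import *
s=snapshot("side");p=snapshot("top")
cv2.imwrite("pics/n1.png",s["img"][:,:,::-1]);crop(s,310,100,440,220,6,"pics/n2.png")
cv2.imwrite("pics/n3.png",p["img"][:,:,::-1])
```

```text
(no output)
```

View pics/n1.png

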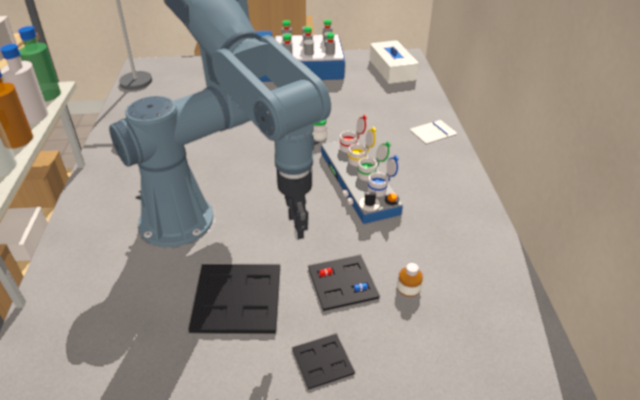

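View pics/n2.png

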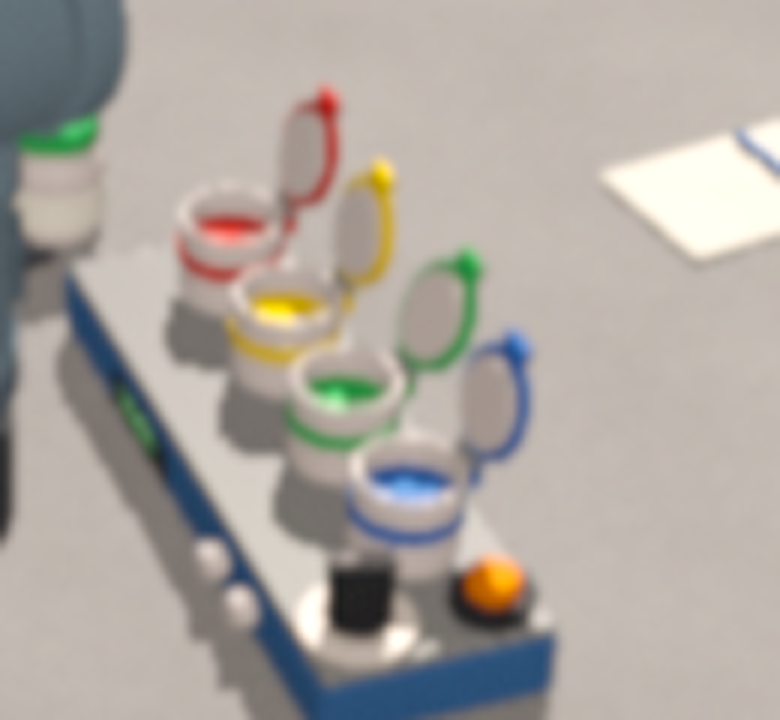

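View pics/n3.png

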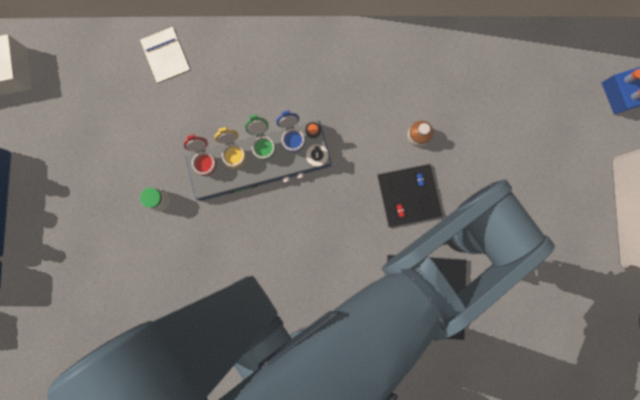

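The coloured discs sit only about 15 mm below the rims, so they are liquid surfaces. The yellow bar shows nowhere in either view, which fits it lying submerged in its pot; I'll recheck behind the pots once the lids are closed. Next is blue.

Run:
```python
from h import *
need(.512,-.303,.12,-78.2)
for n in("top","side"):
    b=bars(snapshot(n));print(b.get("blue")[-1],b.get("red")[-1])
```

```text
at [ 0.3531 -0.3034  0.2453] yaw -78.23 t 11.9 F [-0.3  0.   0.2] open 0.0597
shift units [ 0.8  -3.89  3.13] norm 5.06 ('turn units', np.float64(-0.01))
([420.0, 179.1], 107, [0.5134, -0.3013]) ([400.0, 210.2], 135, [0.4275, -0.2444])
([360.1, 286.7], 138, [0.5124, -0.3045]) ([325.3, 271.8], 159, [0.4278, -0.248])
```

Call:
jog_arm --pt "0.14 -0.65 0.5 0 0.62" --pt "0.14 -0.65 0.5 0 0.62" --pt "0.13 -0.65 0.5 0 0.62" --pt "0.13 -0.65 0.5 0 0.62" --pt "0.13 -0.65 0.5 0 0.62" --pt "0.13 -0.62 0.5 0 0.62" --pt "0 0 0 0 0.62" --pt "0 0 0 0 0.62"

```text
t: 12.67
eef_pos: [0.5109, -0.3013, 0.1223]
tool_rot: [[0.207, -0.978, -0.004], [-0.978, -0.207, 0.004], [-0.005, 0.004, -1.0]]
ft_force: [-0.7, -0.3, 0.1]
opening: 0.0324
```

Run:
```python
from h import *
need(.5115,-.303,.034,-78.2)
```

```text
at [ 0.5109 -0.3013  0.1223] yaw -78.06 t 12.7 F [-0.7 -0.3  0.1] open 0.0324
shift units [ 0.05 -0.01  2.21] norm 2.21 ('turn units', np.float64(0.03))
```

Call:
jog_arm --pt "0 0 0.6 0 0.62" --pt "0 0 0.6 0 0.62" --pt "0 0 0.4 0 0.62" --pt "0 0 0.2 0 0.62" --pt "0 0 0 0 0.62" --pt "0 0 0 0 0.62"

```text
t: 13.17
eef_pos: [0.5109, -0.3039, 0.0545]
tool_rot: [[0.204, -0.979, 0.001], [-0.979, -0.204, -0.001], [0.001, -0.0, -1.0]]
ft_force: [0.3, 0.3, 0.3]
opening: 0.0326
```

Run:
```python
from h import *
need(.5115,-.303,.0335,-78.2)
s=snapshot("side");e=np.array(get_state()["eef_pos"])
crop(s,310,230,410,320,6,"pics/o.png",proj(s,[e,e-[0,0,.019]]))
```

```text
at [ 0.5109 -0.3039  0.0545] yaw -78.24 t 13.2 F [0.3 0.3 0.3] open 0.0326
shift units [-0.02 -0.02  0.53] norm 0.53 ('turn units', np.float64(-0.01))
```

View pics/o.png

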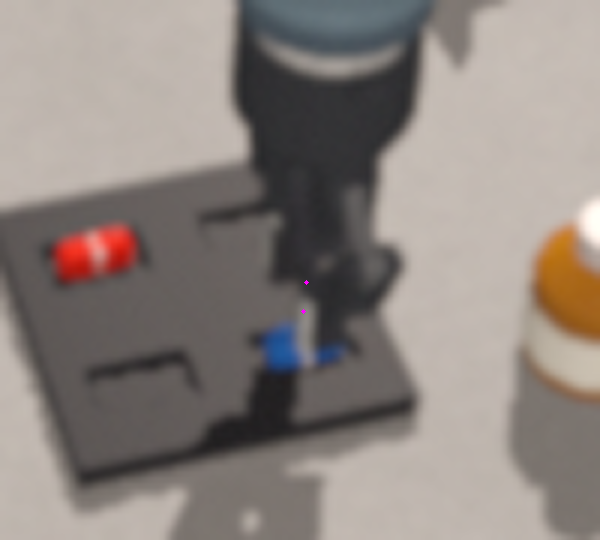

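Call:
jog_arm --pt "0 0.06 0.3 0 0.62" --pt "0 0 0.23 0 0.62" --pt "0 0 0 0 0.62" --pt "0 0 0 0 1" --pt "0 0 0 0 1" --pt "0 0 0 0 1" --pt "0 0 0 0 1" --pt "0 0 0 0 1"

```text
t: 13.88
eef_pos: [0.5086, -0.3043, 0.0327]
tool_rot: [[0.204, -0.979, 0.0], [-0.979, -0.204, -0.0], [0.0, -0.0, -1.0]]
ft_force: [-0.4, -0.1, -1.0]
opening: 0.0123
```

Call:
jog_arm --pt "0 0 -0.2 0 1" --pt "0 0 -0.5 0 1" --pt "0 0 -0.7 0 1" --pt "0 0 -0.7 -0.64 1" --pt "0 0 -0.7 0 1" --pt "0 0 -0.7 0 1" --pt "0 0 -0.7 0 1" --pt "0 0 0 0 1"

```text
t: 14.55
eef_pos: [0.5112, -0.3064, 0.2081]
tool_rot: [[0.258, -0.966, 0.009], [-0.966, -0.258, -0.008], [0.01, -0.006, -1.0]]
ft_force: [0.0, -0.3, 1.1]
opening: 0.0122
```

Run:
```python
from h import *
print([np.round(q,4) for q in potfit((.575,.158,0),YS,0)])
need(.6045,.0408,.2,-75)
s=snapshot("side");e=np.array(get_state()["eef_pos"])
crop(s,310,150,410,300,4,"pics/q.png",proj(s,[e,e-[0,0,.019]]))
```

```text
[array([0.5439, 0.2739, 0.    ]), array([0.5646, 0.1966, 0.    ]), array([0.5854, 0.1194, 0.    ]), array([0.6061, 0.0421, 0.    ])]
at [ 0.5112 -0.3064  0.2081] yaw -75.03 t 14.6 F [ 0.  -0.3  1.1] open 0.0122
shift units [-7.79 -4.5   0.16] norm 8.99 ('turn units', np.float64(-0.01))
```

View pics/q.png

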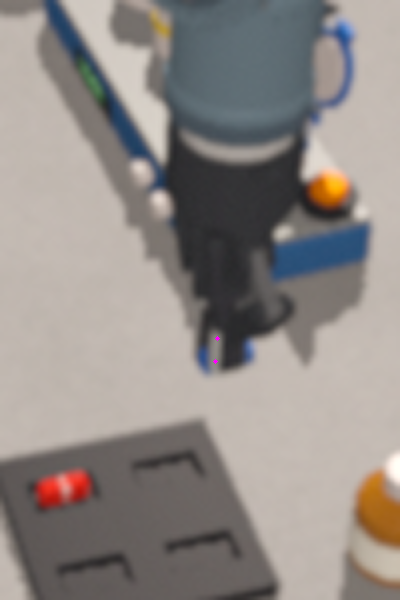

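Call:
jog_arm --pt "-0.65 -0.38 0 0 1" --pt "-0.65 -0.38 0 0 1" --pt "-0.65 -0.38 0 0 1" --pt "-0.65 -0.38 0 0 1" --pt "-0.65 -0.38 0 0 1" --pt "-0.65 -0.38 0 0 1" --pt "-0.65 -0.38 0 0 1" --pt "-0.65 -0.38 0 0 1"

```text
t: 15.27
eef_pos: [0.5718, -0.0701, 0.1995]
tool_rot: [[0.258, -0.966, -0.002], [-0.966, -0.258, 0.001], [-0.001, 0.001, -1.0]]
ft_force: [-0.2, -0.2, -0.5]
opening: 0.0124
```

Call:
jog_arm --pt "-0.65 -0.38 0 0 1" --pt "-0.65 -0.38 0 0 1" --pt "-0.65 -0.38 0 0 1" --pt "-0.64 -0.32 0 0 1" --pt "0 0 0 0 1" --pt "0 0 0 0 1"

```text
t: 15.77
eef_pos: [0.6013, 0.0449, 0.1994]
tool_rot: [[0.261, -0.965, -0.002], [-0.965, -0.261, 0.0], [-0.001, 0.002, -1.0]]
ft_force: [-0.3, 0.2, -0.7]
opening: 0.0125
```

Run:
```python
from h import *
need(.6045,.041,.125,-75)
```

```text
at [0.6013 0.0449 0.1994] yaw -74.87 t 15.8 F [-0.3  0.2 -0.7] open 0.0125
shift units [ 0.12 -0.06  1.86] norm 1.86 ('turn units', np.float64(0.03))
```

Call:
jog_arm --pt "0.1 -0.06 0.6 0 1" --pt "0 0 0.7 0 1" --pt "0 0 0.5 0 1" --pt "0 0 0 0 1" --pt "0 0 0 0 1"

```text
t: 16.18
eef_pos: [0.6039, 0.0391, 0.127]
tool_rot: [[0.257, -0.966, -0.004], [-0.966, -0.257, 0.0], [-0.001, 0.004, -1.0]]
ft_force: [0.7, -0.5, -0.3]
opening: 0.0127
```

Run:
```python
from h import *
need(.6045,.041,.111,-75)
s=snapshot("side")
e=np.array(get_state()["eef_pos"])
c=potfit((.575,.158,0),YS,0)[3]
crop(s,340,120,440,220,6,"pics/r.png",proj(s,np.vstack([[e,e-[0,0,.019]],circ(c,.029,.093)])))
```

```text
at [0.6039 0.0391 0.127 ] yaw -75.11 t 16.2 F [ 0.7 -0.5 -0.3] open 0.0127
shift units [-0.04 -0.03  0.4 ] norm 0.4 ('turn units', np.float64(-0.02))
```

View pics/r.png

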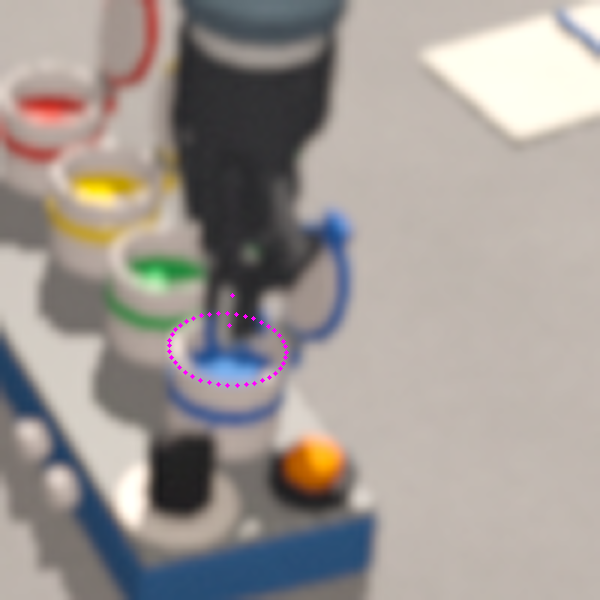

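Call:
jog_arm --pt "-0.03 0.06 0.3 0 1" --pt "0 0 0.15 0 1" --pt "0 0 0 0 1" --pt "0 0 0 0 1" --pt "0 0 0 0 0.65" --pt "0 0 0 0 0.65" --pt "0 0 0 0 0.65" --pt "0 0 0 0 0.65"

```text
t: 16.9
eef_pos: [0.603, 0.0407, 0.1109]
tool_rot: [[0.258, -0.966, 0.001], [-0.966, -0.258, -0.0], [0.0, -0.001, -1.0]]
ft_force: [-0.1, 0.4, 2.2]
opening: 0.0299
```

Run:
```python
from h import *
need(.6045,.041,.111,-75)
s=snapshot("side")
crop(s,340,120,440,220,6,"pics/r2.png")
```

```text
at [0.603  0.0407 0.1109] yaw -75.03 t 16.9 F [-0.1  0.4  2.2] open 0.0299
shift units [ 0.   -0.04 -0.  ] norm 0.04 ('turn units', np.float64(-0.01))
```

View pics/r2.png

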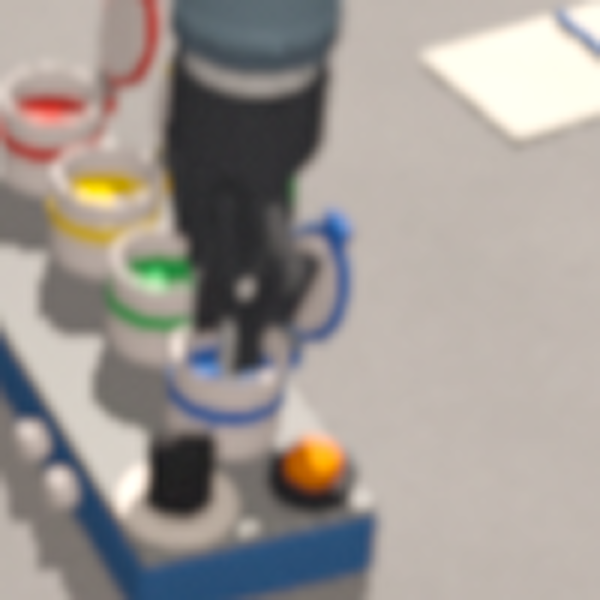

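Call:
jog_arm --pt "0 0 -0.5 0 0.65" --pt "0 0 -0.7 0 0.65" --pt "0 0.2 -0.7 0 0.65" --pt "0.4 0.5 -0.2 0 0.65" --pt "0.5 0.6 0 0 0.65" --pt "0.5 0.6 0 0 0.65" --pt "0.5 0.6 0 0 0.65" --pt "0.5 0.6 0 0 0.65"

```text
t: 17.62
eef_pos: [0.5067, -0.085, 0.1946]
tool_rot: [[0.259, -0.966, 0.001], [-0.966, -0.259, -0.0], [0.001, -0.0, -1.0]]
ft_force: [-0.3, -0.4, -0.2]
opening: 0.03
```

Run:
```python
from h import *
need(.426,-.246,.12,-78.2)
s=snapshot("side");print(bars(s).get("red")[-1]);crop(s,300,80,440,320,3.3,"pics/t1.png");
p=snapshot("top");crop(p,170,100,340,210,4.7,"pics/t2.png")
```

```text
at [ 0.5067 -0.085   0.1946] yaw -75.0 t 17.6 F [-0.3 -0.4 -0.2] open 0.03
shift units [3.37 2.99 1.87] norm 4.87 ('turn units', np.float64(0.64))
([325.4, 271.8], 161, [0.428, -0.248])
```

View pics/t1.png

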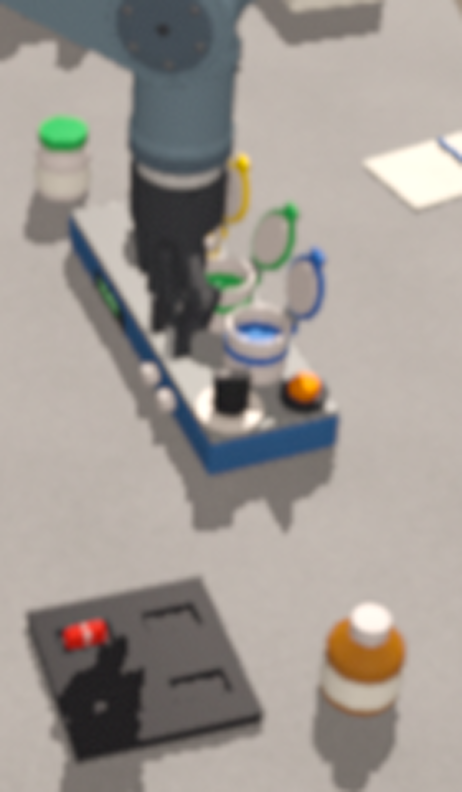

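View pics/t2.png

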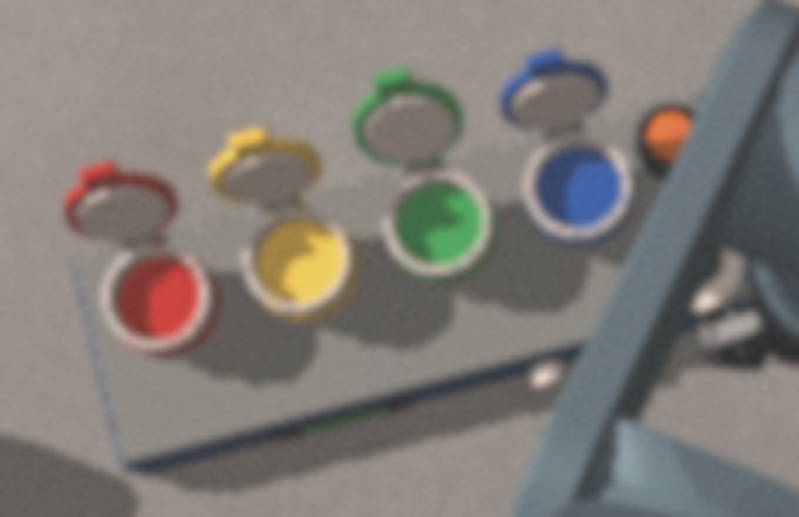

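The blue bar also vanished into its opaque liquid, which supports the submerged reading. Now red.

Call:
jog_arm --pt "0.55 0.5 0.25 0.64 0.62" --pt "0.57 0.45 0.3 0 0.62" --pt "0.57 0.45 0.3 0 0.62" --pt "0.57 0.45 0.3 0 0.62" --pt "0.57 0.45 0.3 0 0.62" --pt "0.57 0.45 0.3 0 0.62" --pt "0 0 0 0 0.62" --pt "0 0 0 0 0.62"

```text
t: 18.38
eef_pos: [0.4286, -0.241, 0.1238]
tool_rot: [[0.201, -0.98, -0.001], [-0.98, -0.201, 0.001], [-0.001, 0.001, -1.0]]
ft_force: [-0.0, -0.1, 0.4]
opening: 0.0325
```

Run:
```python
from h import *
need(.426,-.2465,.0335,-78.2)
```

```text
at [ 0.4286 -0.241   0.1238] yaw -78.4 t 18.4 F [-0.  -0.1  0.4] open 0.0325
shift units [0.12 0.09 2.26] norm 2.26 ('turn units', np.float64(-0.04))
```

Call:
jog_arm --pt "0.1 0.09 0.6 0 0.62" --pt "0 0 0.6 0 0.62" --pt "0 0 0.4 0 0.62" --pt "0 0 0.2 0 0.62" --pt "0 0 0 0 0.62" --pt "0 0 0 0 0.62"

```text
t: 18.88
eef_pos: [0.4271, -0.2446, 0.0529]
tool_rot: [[0.205, -0.979, 0.0], [-0.979, -0.205, -0.0], [0.0, -0.0, -1.0]]
ft_force: [0.5, -0.2, 0.4]
opening: 0.0326
```

Run:
```python
from h import *
need(.426,-.2465,.0335,-78.2)
s=snapshot("side");e=np.array(get_state()["eef_pos"])
crop(s,280,220,380,310,6,"pics/u.png",proj(s,[e,e-[0,0,.019]]))
```

```text
at [ 0.4271 -0.2446  0.0529] yaw -78.17 t 18.9 F [ 0.5 -0.2  0.4] open 0.0326
shift units [0.04 0.04 0.48] norm 0.49 ('turn units', np.float64(0.01))
```

View pics/u.png

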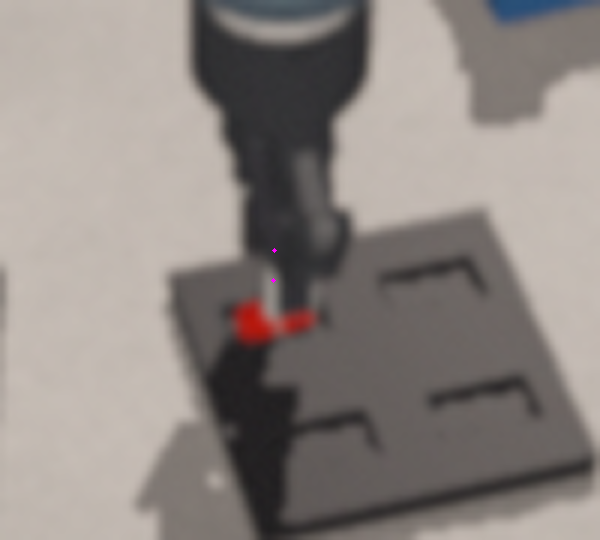

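Call:
jog_arm --pt "0.04 0.09 0.3 0 0.62" --pt "0 0 0.18 0 0.62" --pt "0 0 0 0 0.62" --pt "0 0 0 0 1" --pt "0 0 0 0 1" --pt "0 0 0 0 1" --pt "0 0 0 0 1" --pt "0 0 0 0 1"

```text
t: 19.6
eef_pos: [0.4237, -0.2478, 0.0339]
tool_rot: [[0.204, -0.979, 0.001], [-0.979, -0.204, -0.001], [0.001, -0.001, -1.0]]
ft_force: [0.3, 0.1, 5.1]
opening: 0.0123
```

Call:
jog_arm --pt "0 0 -0.2 0 1" --pt "0 0 -0.5 0 1" --pt "0 0 -0.7 0 1" --pt "0 0 -0.7 -0.64 1" --pt "0 0 -0.7 0 1" --pt "0 0 -0.7 0 1" --pt "0 0 -0.7 0 1" --pt "0 0 0 0 1"

```text
t: 20.27
eef_pos: [0.4256, -0.2496, 0.2076]
tool_rot: [[0.258, -0.966, 0.007], [-0.966, -0.258, -0.007], [0.009, -0.005, -1.0]]
ft_force: [0.9, -0.8, 0.2]
opening: 0.0119
```

Run:
```python
from h import *
need(.5425,.273,.2,-75)
s=snapshot("side");e=np.array(get_state()["eef_pos"])
crop(s,280,150,380,300,4,"pics/v.png",proj(s,[e,e-[0,0,.019]]))
```

```text
at [ 0.4256 -0.2496  0.2076] yaw -75.03 t 20.3 F [ 0.9 -0.8  0.2] open 0.0119
shift units [-11.87  -6.2    0.12] norm 13.39 ('turn units', np.float64(-0.01))
```

View pics/v.png

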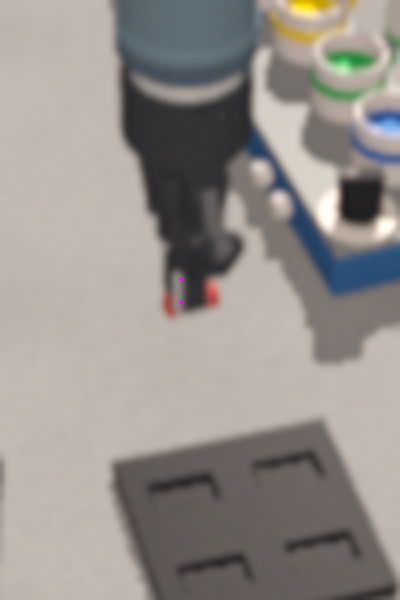

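Call:
jog_arm --pt "-0.7 -0.36 0 0 1" --pt "-0.7 -0.36 0 0 1" --pt "-0.7 -0.36 0 0 1" --pt "-0.7 -0.36 0 0 1" --pt "-0.7 -0.36 0 0 1" --pt "-0.7 -0.36 0 0 1" --pt "-0.7 -0.36 0 0 1" --pt "-0.7 -0.36 0 0 1"

```text
t: 20.98
eef_pos: [0.4758, 0.0005, 0.2]
tool_rot: [[0.258, -0.966, -0.002], [-0.966, -0.258, 0.0], [-0.001, 0.002, -1.0]]
ft_force: [0.5, -0.1, -0.2]
opening: 0.0123
```

Call:
jog_arm --pt "-0.7 -0.36 0 0 1" --pt "-0.7 -0.36 0 0 1" --pt "-0.7 -0.36 0 0 1" --pt "-0.7 -0.36 0 0 1" --pt "-0.7 -0.36 0 0 1" --pt "-0.7 -0.36 0 0 1" --pt "0 0 0 0 1" --pt "0 0 0 0 1"

```text
t: 21.65
eef_pos: [0.5157, 0.1846, 0.1996]
tool_rot: [[0.261, -0.965, -0.003], [-0.965, -0.261, -0.001], [-0.0, 0.003, -1.0]]
ft_force: [-0.7, -0.3, -0.6]
opening: 0.0126
```

Run:
```python
from h import *
need(.5425,.273,.2,-75)
```

```text
at [0.5157 0.1846 0.1996] yaw -74.87 t 21.6 F [-0.7 -0.3 -0.6] open 0.0126
shift units [-1.96 -1.22 -0.01] norm 2.31 ('turn units', np.float64(0.03))
```

Call:
jog_arm --pt "-0.66 -0.41 0 0 1" --pt "-0.66 -0.41 0 0 1" --pt "-0.64 -0.4 0 0 1" --pt "0 0 0.6 0 1" --pt "0 0 0.7 0 1" --pt "0 0 0.5 0 1" --pt "0 0 0 0 1" --pt "0 0 0 0 1"

```text
t: 22.32
eef_pos: [0.5424, 0.2702, 0.1275]
tool_rot: [[0.257, -0.966, -0.004], [-0.966, -0.257, -0.001], [0.0, 0.004, -1.0]]
ft_force: [-1.1, 0.0, 0.3]
opening: 0.0127
```

Run:
```python
from h import *
need(.5425,.273,.111,-75)
s=snapshot("side")
e=np.array(get_state()["eef_pos"])
c=potfit((.575,.158,0),YS,0)[0]
crop(s,310,80,410,180,6,"pics/w.png",proj(s,np.vstack([[e,e-[0,0,.019]],circ(c,.029,.093)])))
```

```text
at [0.5424 0.2702 0.1275] yaw -75.11 t 22.3 F [-1.1  0.   0.3] open 0.0127
shift units [-0.07 -0.02  0.41] norm 0.42 ('turn units', np.float64(-0.02))
```

View pics/w.png

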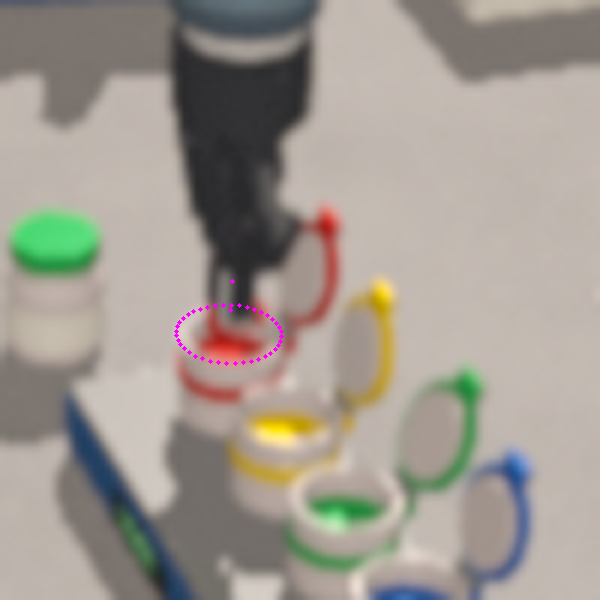

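Call:
jog_arm --pt "-0.06 0.03 0.3 0 1" --pt "0 0 0.13 0 1" --pt "0 0 0 0 1" --pt "0 0 0 0 1" --pt "0 0 0 0 0.65" --pt "0 0 0 0 0.65" --pt "0 0 0 0 0.65" --pt "0 0 0 0 0.65"

```text
t: 23.03
eef_pos: [0.5421, 0.2738, 0.1123]
tool_rot: [[0.258, -0.966, 0.001], [-0.966, -0.258, 0.0], [0.0, -0.001, -1.0]]
ft_force: [-1.4, 0.5, -0.2]
opening: 0.0299
```

Call:
jog_arm --pt "0 0 -0.5 0 0.65" --pt "0 0 -0.7 0 0.65" --pt "0 0 -0.8 0 0.65" --pt "0 0.7 -0.2 0 0.65" --pt "0 0.8 0 0 0.65" --pt "0 0.8 0 0 1" --pt "0 0.8 0 0 1" --pt "0 0.8 0 0 1"

```text
t: 23.7
eef_pos: [0.3898, 0.233, 0.2]
tool_rot: [[0.258, -0.966, 0.0], [-0.966, -0.258, 0.0], [-0.0, -0.0, -1.0]]
ft_force: [0.4, 0.5, 0.9]
opening: -0.0001
```

Run:
```python
from h import *
need(.5425,.273,.111,-75)
s=snapshot("side");p=snapshot("top")
cv2.imwrite("pics/x1.png",s["img"][:,:,::-1]);crop(p,170,90,340,210,4.7,"pics/x2.png")
```

```text
at [0.3898 0.233  0.2   ] yaw -75.04 t 23.7 F [0.4 0.5 0.9] open -0.0001
shift units [ 0.02 -3.95  2.23] norm 4.53 ('turn units', np.float64(-0.01))
```

View pics/x1.png

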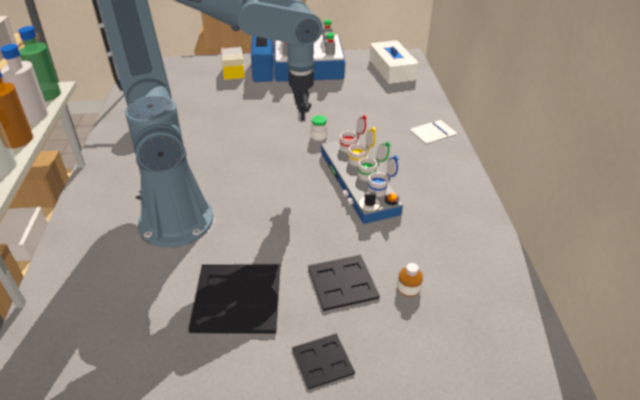

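View pics/x2.png

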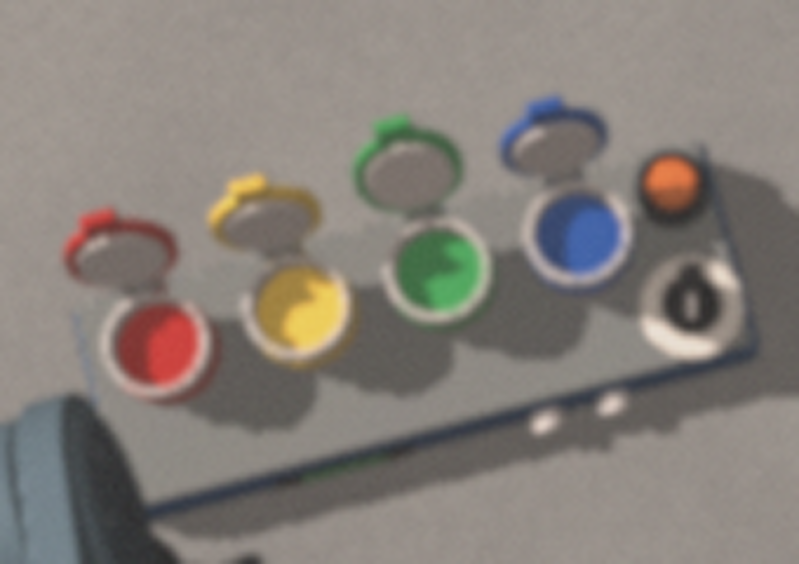

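Run:
```python
from h import *
s=snapshot("side");p=snapshot("top")
xh=np.array([np.cos(YS),np.sin(YS),0])
tt=dict(red=(98,222),yellow=(247,188),green=(393,127),blue=(545,106))
ts=dict(red=(327,102),yellow=(382,173),green=(466,263),blue=(516,345)) # n2 crop 310,100 x6
for i,k in enumerate(tt):
    c=potfit((.575,.158,0),YS,0)[i];h=c+xh*.032+[0,0,.093]
    a=np.array([170+tt[k][0]/4.7,90+tt[k][1]/4.7]);b=np.array([310+ts[k][0]/6,100+ts[k][1]/6])
    for pic,m in((p,a),(s,b)):
        best=min(np.arange(1.2,2.2,.01),key=lambda th:np.linalg.norm(proj(pic,h+xh*-.063*np.cos(th)+[0,0,.063*np.sin(th)])-m))
        q=h+xh*-.063*np.cos(best)+[0,0,.063*np.sin(best)]
        print(k,round(best,2),np.round(proj(pic,q)-m,1),np.round(q,3))
```

```text
red 1.95 [[ 1.5 -0.3]] [0.597 0.288 0.152]
red 1.97 [[-0.   0.2]] [0.599 0.289 0.151]
yellow 1.9 [[ 1.5 -0.3]] [0.615 0.21  0.153]
yellow 1.92 [[-0.1  0.9]] [0.616 0.21  0.152]
green 2.16 [[ 0.9 -0.2]] [0.65  0.137 0.145]
green 2.12 [[-0.2  0.4]] [0.648 0.136 0.147]
blue 1.95 [[ 0.6 -0.2]] [0.659 0.056 0.152]
blue 1.93 [[-0.1  0.6]] [0.658 0.056 0.152]
```

Call:
jog_arm --pt "0 -0.5 -0.5 0 1" --pt "0 -0.8 0 0 1" --pt "0 -0.8 0 0 1" --pt "0 -0.8 0 0 1" --pt "0 -0.8 0 0 1" --pt "0 -0.8 0 0 1" --pt "0 -0.8 0 0 1" --pt "0 -0.7 0 0 1"

```text
t: 24.57
eef_pos: [0.6264, 0.2958, 0.2194]
tool_rot: [[0.258, -0.966, 0.001], [-0.966, -0.258, 0.0], [0.0, -0.001, -1.0]]
ft_force: [-0.5, 1.0, 0.6]
opening: 0.0002
```

Call:
jog_arm --pt "0 -0.1 0 0 1" --pt "0 0 0 0 1" --pt "0 0 0 0 1"

```text
t: 24.82
eef_pos: [0.6271, 0.2963, 0.2191]
tool_rot: [[0.258, -0.966, -0.001], [-0.966, -0.258, -0.0], [0.0, 0.001, -1.0]]
ft_force: [-0.3, -0.6, -0.4]
opening: -0.0002
```

```bash
cat >> h.py <<'E'
XH=np.array([np.cos(YS),np.sin(YS),0])
def lid(i,xr,zr):
    c=potfit((.575,.158,0),YS,0)[i]; q=c+XH*(.032+xr); need(q[0],q[1],.112+zr,-75)
E
python3 - <<'E'
from h import *
lid(0,.055,.032)
E
```

```text
at [0.6271 0.2963 0.2191] yaw -75.05 t 24.8 F [-0.3 -0.6 -0.4] open -0.0002
shift units [ 0.   -0.03  1.88] norm 1.88 ('turn units', np.float64(-0.01))
```

Call:
jog_arm --pt "0 -0.1 0.5 0 1" --pt "0 0 0.7 0 1" --pt "0 0 0.65 0 1" --pt "0 0 0 0 1" --pt "0 0 0 0 1"

```text
t: 25.23
eef_pos: [0.6289, 0.2971, 0.1448]
tool_rot: [[0.258, -0.966, -0.004], [-0.966, -0.258, -0.001], [0.0, 0.004, -1.0]]
ft_force: [-0.9, -1.0, 0.9]
opening: -0.0002
```

Run:
```python
from h import *
lid(0,.015,.035)
s=snapshot("side")
e=np.array(get_state()["eef_pos"])
crop(s,310,70,420,180,6,"pics/y.png",proj(s,[e,e-[0,0,.019]]))
```

```text
at [0.6289 0.2971 0.1448] yaw -75.03 t 25.2 F [-0.9 -1.   0.9] open -0.0002
shift units [ 0.01  1.03 -0.05] norm 1.03 ('turn units', np.float64(-0.01))
```

View pics/y.png

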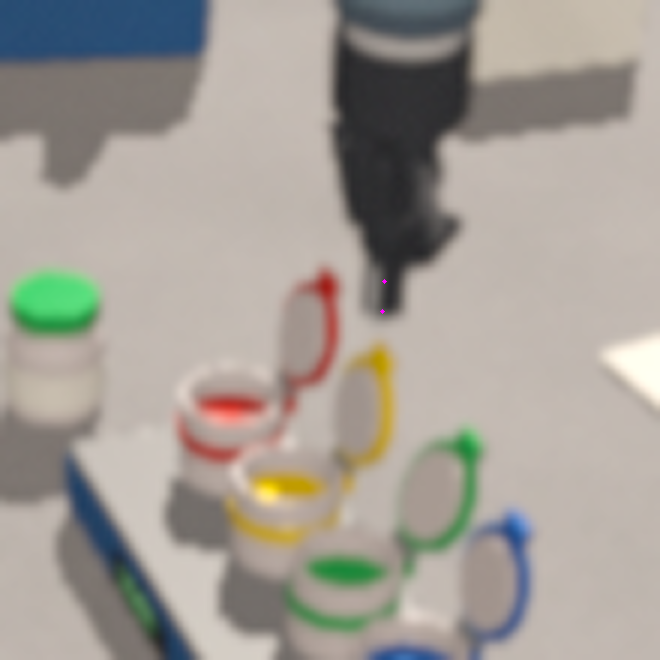

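Call:
jog_arm --pt "0 0.25 0 0 1" --pt "0 0.25 0 0 1" --pt "0 0.25 0 0 1" --pt "0 0.25 -0.1 0 1" --pt "0 0.25 -0.1 0 1" --pt "0 0.25 -0.1 0 1"

```text
t: 25.78
eef_pos: [0.5749, 0.2825, 0.1617]
tool_rot: [[0.258, -0.966, 0.008], [-0.966, -0.258, 0.002], [-0.0, -0.008, -1.0]]
ft_force: [6.5, 2.3, -3.6]
opening: -0.0001
```

Run:
```python
from h import *
lid(0,-.015,.045)
s=snapshot("side")
crop(s,310,70,420,180,6,"pics/y2.png")
```

```text
at [0.5749 0.2825 0.1617] yaw -75.05 t 25.8 F [ 6.5  2.3 -3.6] open -0.0001
shift units [0.01 0.38 0.11] norm 0.4 ('turn units', np.float64(-0.01))
```

View pics/y2.png

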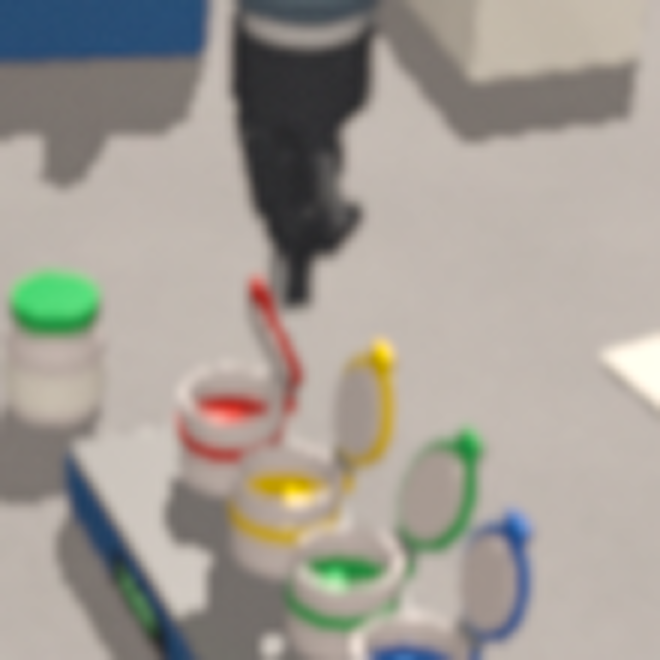

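Call:
jog_arm --pt "0 0.35 0.1 0 1" --pt "0 0.35 0.2 0 1" --pt "0 0.3 0.3 0 1" --pt "0 0.15 0.35 0 1" --pt "0 0.03 0.15 0 1" --pt "0 0 0 0 1"

```text
t: 26.33
eef_pos: [0.5307, 0.2707, 0.1177]
tool_rot: [[0.258, -0.966, 0.009], [-0.966, -0.258, 0.003], [-0.0, -0.009, -1.0]]
ft_force: [3.8, 1.8, 0.7]
opening: 0.0
```

Run:
```python
from h import *
lid(0,-.048,.006)
s=snapshot("side")
crop(s,310,70,420,180,6,"pics/y3.png")
```

```text
at [0.5307 0.2707 0.1177] yaw -75.05 t 26.3 F [3.8 1.8 0.7] open 0.0
shift units [ 0.01  0.06 -0.01] norm 0.06 ('turn units', np.float64(-0.01))
```

View pics/y3.png

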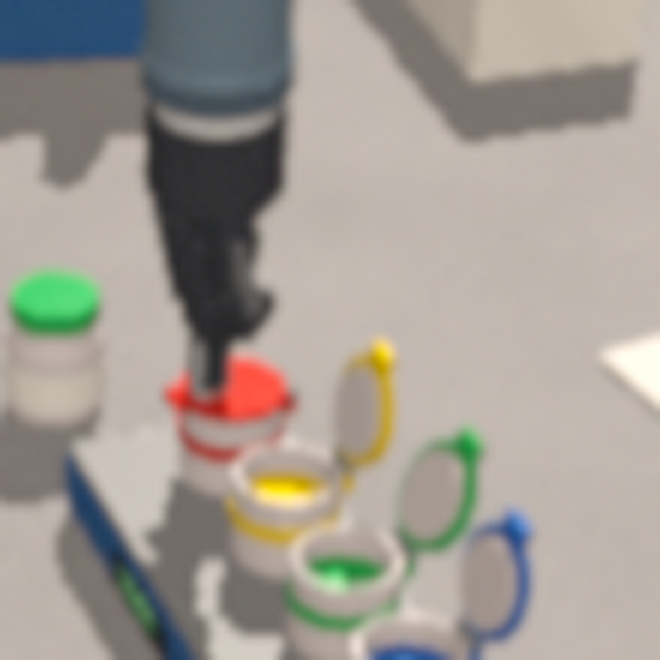

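Call:
jog_arm --pt "0 0 0.05 0 1" --pt "0 0 0.05 0 1" --pt "0 0 0 0 1"

```text
t: 26.63
eef_pos: [0.5306, 0.2708, 0.1165]
tool_rot: [[0.258, -0.966, 0.008], [-0.966, -0.258, 0.002], [0.0, -0.008, -1.0]]
ft_force: [-5.0, -0.9, 25.2]
opening: 0.0002
```

Call:
jog_arm --pt "0 0 0.05 0 1" --pt "0 0 0 0 1"

```text
t: 26.8
eef_pos: [0.5307, 0.2708, 0.116]
tool_rot: [[0.259, -0.966, 0.008], [-0.966, -0.259, 0.002], [0.0, -0.008, -1.0]]
ft_force: [-10.0, -4.2, 35.8]
opening: -0.0
```

Call:
jog_arm --pt "0 0 -0.3 0 1" --pt "0 0 -0.7 0 1" --pt "0 0 -0.8 0 1" --pt "0 0 -0.7 0 1" --pt "0.5 -0.6 0 0 1" --pt "0.5 -0.65 0 0 1" --pt "0.5 -0.7 0 0 1" --pt "0.5 -0.7 0 0 1"

```text
t: 27.47
eef_pos: [0.6516, 0.2195, 0.2101]
tool_rot: [[0.259, -0.966, 0.002], [-0.966, -0.259, 0.0], [0.0, -0.002, -1.0]]
ft_force: [-0.2, 0.1, 0.2]
opening: -0.0
```

Run:
```python
from h import *
lid(1,.056,.033)
s=snapshot("side");crop(s,310,70,420,180,6,"pics/z.png")
```

```text
at [0.6516 0.2195 0.2101] yaw -75.0 t 27.5 F [-0.2  0.1  0.2] open -0.0
shift units [-0.01  0.05  1.63] norm 1.63 ('turn units', np.float64(-0.0))
```

View pics/z.png

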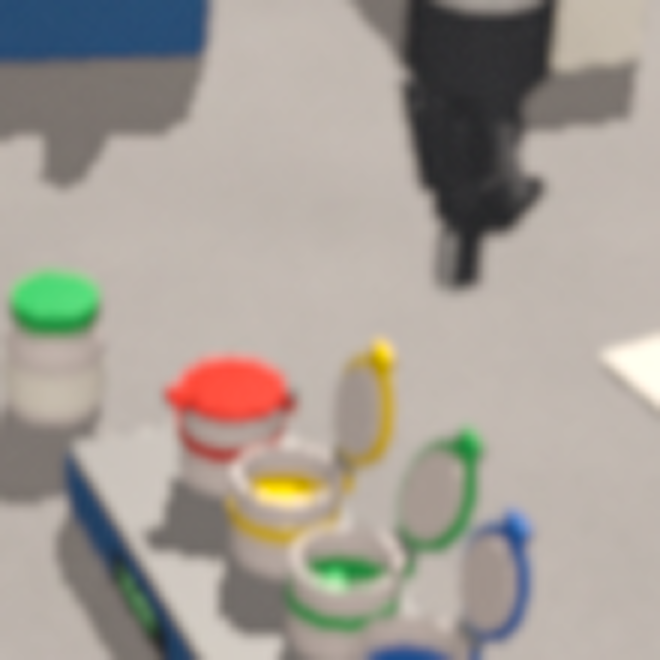

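Red lid is closed flat. I'll use the same motion for yellow.

Call:
jog_arm --pt "0 0 0.5 0 1" --pt "0 0 0.6 0 1" --pt "0 0 0.53 0 1" --pt "0 0 0 0 1" --pt "0 0 0 0 1"

```text
t: 27.93
eef_pos: [0.6493, 0.2198, 0.1424]
tool_rot: [[0.258, -0.966, -0.003], [-0.966, -0.258, -0.0], [-0.0, 0.003, -1.0]]
ft_force: [0.3, -0.5, 1.0]
opening: -0.0
```

Call:
jog_arm --pt "0 0.25 0 0 1" --pt "0 0.25 0 0 1" --pt "0 0.25 0 0 1" --pt "0 0.25 -0.1 0 1" --pt "0 0.25 -0.1 0 1" --pt "0 0.25 -0.1 0 1"

```text
t: 28.43
eef_pos: [0.5946, 0.2049, 0.1585]
tool_rot: [[0.258, -0.966, 0.008], [-0.966, -0.258, 0.001], [0.001, -0.008, -1.0]]
ft_force: [5.4, 2.5, -2.9]
opening: -0.0002
```

Run:
```python
from h import *
lid(1,-.015,.045)
s=snapshot("side");crop(s,310,70,420,180,6,"pics/z1.png")
```

```text
at [0.5946 0.2049 0.1585] yaw -75.03 t 28.4 F [ 5.4  2.5 -2.9] open -0.0002
shift units [0.01 0.35 0.04] norm 0.35 ('turn units', np.float64(-0.01))
```

View pics/z1.png

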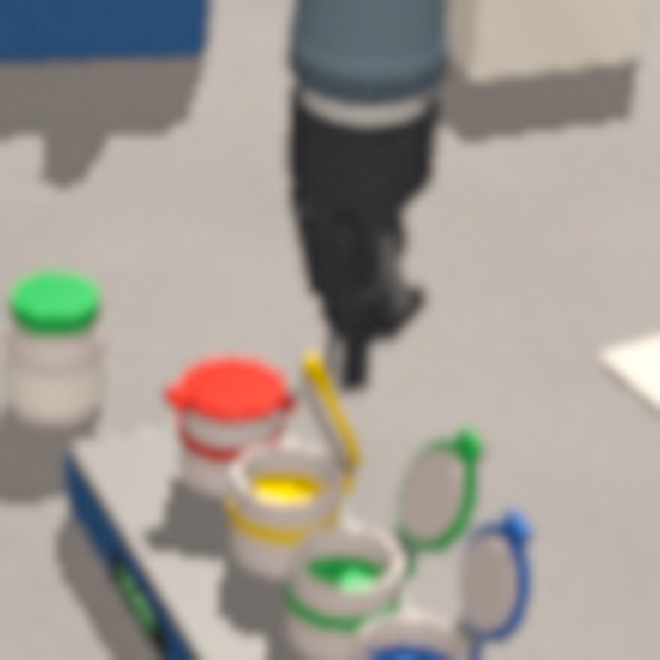

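Call:
jog_arm --pt "0 0.35 0.03 0 1" --pt "0 0.35 0.2 0 1" --pt "0 0.3 0.3 0 1" --pt "0 0.15 0.35 0 1" --pt "0 0 0.15 0 1" --pt "0 0 0 0 1"

```text
t: 28.98
eef_pos: [0.5514, 0.1931, 0.1176]
tool_rot: [[0.258, -0.966, 0.008], [-0.966, -0.258, 0.001], [0.001, -0.008, -1.0]]
ft_force: [4.2, 1.1, 1.9]
opening: -0.0001
```

Call:
jog_arm --pt "0 0 0.05 0 1" --pt "0 0 0.03 0 1" --pt "0 0 0 0 1"

```text
t: 29.23
eef_pos: [0.5515, 0.1931, 0.1168]
tool_rot: [[0.259, -0.966, 0.008], [-0.966, -0.259, 0.001], [0.001, -0.008, -1.0]]
ft_force: [-5.6, -1.2, 20.2]
opening: 0.0001
```

Call:
jog_arm --pt "0 0 0.05 0 1" --pt "0 0 0 0 1" --pt "0 0 0 0 1"

```text
t: 29.48
eef_pos: [0.5516, 0.1931, 0.1162]
tool_rot: [[0.259, -0.966, 0.008], [-0.966, -0.259, 0.001], [0.002, -0.008, -1.0]]
ft_force: [-10.1, -3.4, 30.1]
opening: -0.0002
```

Call:
jog_arm --pt "0 0 -0.3 0 1" --pt "0 0 -0.7 0 1" --pt "0 0 -0.8 0 1" --pt "0 0 -0.7 0 1" --pt "0.5 -0.7 0 0 1" --pt "0.5 -0.7 0 0 1" --pt "0.5 -0.75 0 0 1" --pt "0.5 -0.75 0 0 1"

```text
t: 30.15
eef_pos: [0.6828, 0.145, 0.2118]
tool_rot: [[0.259, -0.966, 0.004], [-0.966, -0.259, 0.0], [0.001, -0.004, -1.0]]
ft_force: [-0.2, 0.4, 0.1]
opening: 0.0003
```

Run:
```python
from h import *
lid(2,.064,.033)
s=snapshot("side");crop(s,310,80,430,200,6,"pics/z2.png")
```

```text
at [0.6828 0.145  0.2118] yaw -75.0 t 30.1 F [-0.2  0.4  0.1] open 0.0003
shift units [-0.01  0.13  1.67] norm 1.67 ('turn units', np.float64(-0.0))
```

View pics/z2.png

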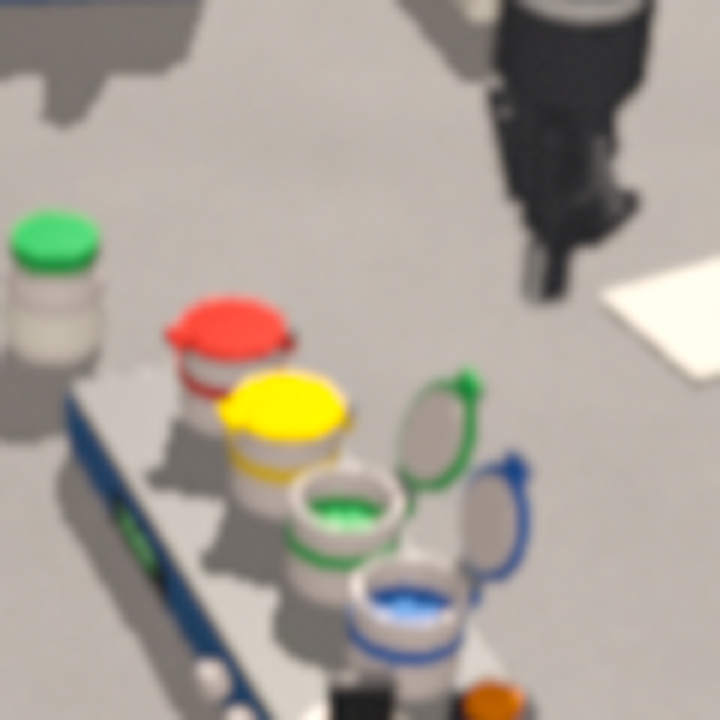

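Call:
jog_arm --pt "0 0 0.5 0 1" --pt "0 0 0.6 0 1" --pt "0 0 0.5 0 1" --pt "0 0 0 0 1" --pt "0 0 0 0 1"

```text
t: 30.62
eef_pos: [0.6804, 0.1453, 0.1449]
tool_rot: [[0.258, -0.966, -0.001], [-0.966, -0.258, -0.0], [-0.0, 0.001, -1.0]]
ft_force: [0.2, -0.3, -0.6]
opening: -0.0004
```

Call:
jog_arm --pt "0 0.25 0 0 1" --pt "0 0.25 0 0 1" --pt "0 0.25 0 0 1" --pt "0 0.25 0 0 1" --pt "0 0.25 -0.1 0 1" --pt "0 0.25 -0.1 0 1" --pt "0 0.25 -0.1 0 1"

```text
t: 31.2
eef_pos: [0.6153, 0.1274, 0.1604]
tool_rot: [[0.258, -0.966, 0.008], [-0.966, -0.258, 0.001], [0.001, -0.008, -1.0]]
ft_force: [5.6, 2.0, -4.1]
opening: 0.0002
```

Run:
```python
from h import *
lid(2,-.015,.045)
s=snapshot("side");crop(s,310,80,430,200,6,"pics/z3.png")
```

```text
at [0.6153 0.1274 0.1604] yaw -75.03 t 31.2 F [ 5.6  2.  -4.1] open 0.0002
shift units [-0.    0.35  0.08] norm 0.36 ('turn units', np.float64(-0.01))
```

View pics/z3.png

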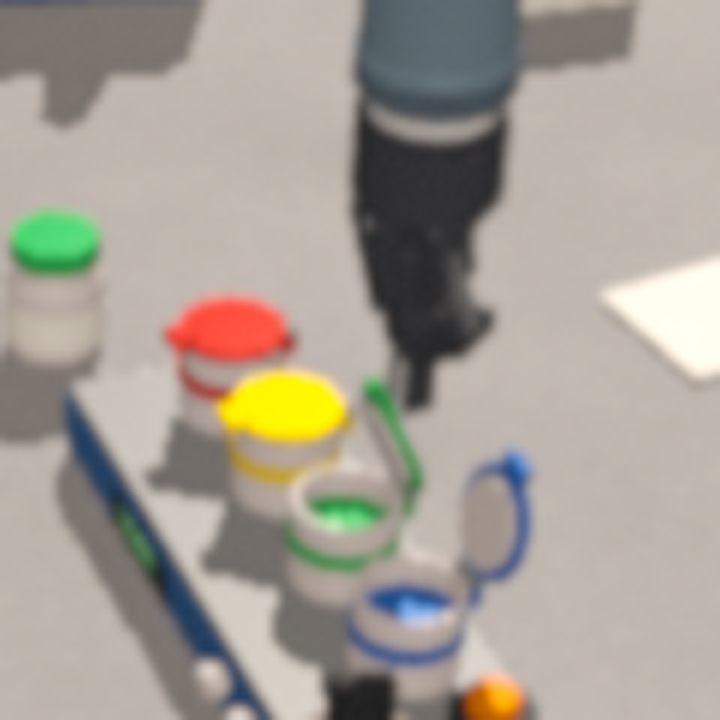

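Call:
jog_arm --pt "0 0.35 0.07 0 1" --pt "0 0.35 0.2 0 1" --pt "0 0.3 0.3 0 1" --pt "0 0.15 0.35 0 1" --pt "0 0 0.15 0 1" --pt "0 0 0 0 1"

```text
t: 31.75
eef_pos: [0.5722, 0.1154, 0.1176]
tool_rot: [[0.258, -0.966, 0.009], [-0.966, -0.258, 0.0], [0.002, -0.008, -1.0]]
ft_force: [4.2, 1.3, 2.6]
opening: 0.0001
```

Call:
jog_arm --pt "0 0 0.05 0 1" --pt "0 0 0.03 0 1" --pt "0 0 0 0 1"

```text
t: 32.0
eef_pos: [0.5723, 0.1154, 0.1168]
tool_rot: [[0.259, -0.966, 0.008], [-0.966, -0.259, -0.0], [0.002, -0.008, -1.0]]
ft_force: [-5.3, -0.1, 20.1]
opening: -0.0001
```

Call:
jog_arm --pt "0 0 0.05 0 1" --pt "0 0 0 0 1" --pt "0 0 0 0 1"

```text
t: 32.25
eef_pos: [0.5723, 0.1154, 0.1163]
tool_rot: [[0.259, -0.966, 0.008], [-0.966, -0.259, -0.001], [0.003, -0.008, -1.0]]
ft_force: [-11.0, -0.6, 29.1]
opening: 0.0001
```

Call:
jog_arm --pt "0 0 -0.3 0 1" --pt "0 0 -0.7 0 1" --pt "0 0 -0.8 0 1" --pt "0 0 -0.7 0 1" --pt "0.5 -0.65 0 0 1" --pt "0.5 -0.65 0 0 1" --pt "0.5 -0.7 0 0 1" --pt "0.5 -0.7 0 0 1"

```text
t: 32.92
eef_pos: [0.696, 0.0654, 0.2122]
tool_rot: [[0.259, -0.966, 0.005], [-0.966, -0.259, -0.0], [0.002, -0.004, -1.0]]
ft_force: [-0.1, -0.8, 0.6]
opening: -0.0002
```

Run:
```python
from h import *
lid(3,.057,.033)
```

```text
at [0.696  0.0654 0.2122] yaw -75.01 t 32.9 F [-0.1 -0.8  0.6] open -0.0002
shift units [-0.02  0.11  1.68] norm 1.68 ('turn units', np.float64(-0.0))
```

Call:
jog_arm --pt "0 0 0.5 0 1" --pt "0 0 0.6 0 1" --pt "0 0 0.5 0 1" --pt "0 0 0 0 1" --pt "0 0 0 0 1"

```text
t: 33.33
eef_pos: [0.6936, 0.0659, 0.1452]
tool_rot: [[0.258, -0.966, -0.0], [-0.966, -0.258, -0.0], [-0.0, 0.0, -1.0]]
ft_force: [-0.1, -0.3, 1.2]
opening: -0.0001
```

Call:
jog_arm --pt "0 0.25 0 0 1" --pt "0 0.25 0 0 1" --pt "0 0.25 0 0 1" --pt "0 0.28 -0.1 0 1" --pt "0 0.28 -0.1 0 1" --pt "0 0.25 -0.1 0 1"

```text
t: 33.83
eef_pos: [0.6355, 0.0499, 0.1604]
tool_rot: [[0.258, -0.966, 0.008], [-0.966, -0.258, -0.0], [0.002, -0.008, -1.0]]
ft_force: [5.3, 1.8, -4.2]
opening: -0.0
```

Run:
```python
from h import *
lid(3,-.015,.045)
s=snapshot("side");crop(s,310,80,430,200,6,"pics/z4.png")
```

```text
at [0.6355 0.0499 0.1604] yaw -75.03 t 33.8 F [ 5.3  1.8 -4.2] open -0.0
shift units [-0.    0.34  0.08] norm 0.35 ('turn units', np.float64(-0.01))
```

View pics/z4.png

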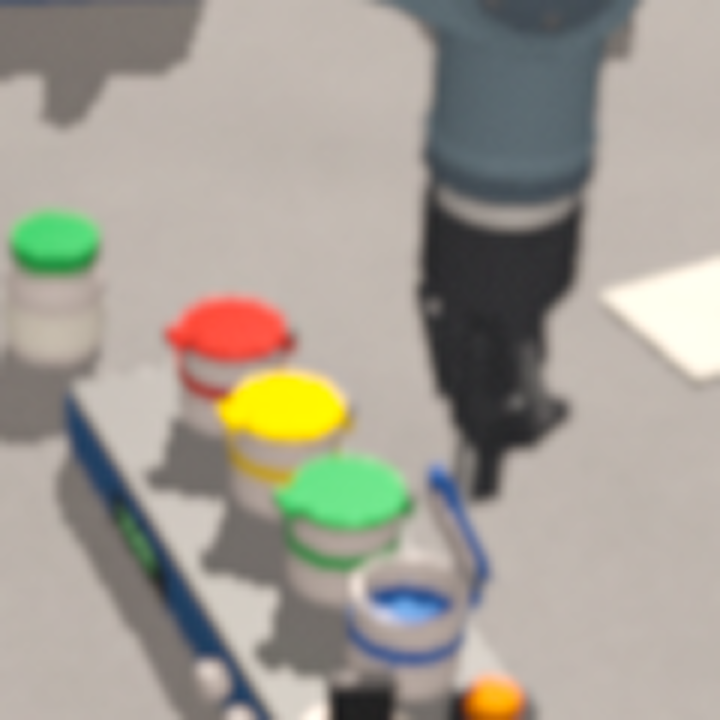

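Call:
jog_arm --pt "0 0.35 0.07 0 1" --pt "0 0.35 0.2 0 1" --pt "0 0.3 0.3 0 1" --pt "0 0.15 0.35 0 1" --pt "0 0 0.15 0 1" --pt "0 0 0 0 1"

```text
t: 34.38
eef_pos: [0.5928, 0.0377, 0.1178]
tool_rot: [[0.258, -0.966, 0.009], [-0.966, -0.258, -0.001], [0.003, -0.009, -1.0]]
ft_force: [3.3, 0.7, 1.2]
opening: 0.0
```

Call:
jog_arm --pt "0 0 0.05 0 1" --pt "0 0 0.03 0 1" --pt "0 0 0 0 1"

```text
t: 34.63
eef_pos: [0.5929, 0.0377, 0.1169]
tool_rot: [[0.259, -0.966, 0.009], [-0.966, -0.259, -0.001], [0.003, -0.008, -1.0]]
ft_force: [-3.4, 0.7, 19.4]
opening: -0.0001
```

Call:
jog_arm --pt "0 0 0.05 0 1" --pt "0 0 0 0 1" --pt "0 0 0 0 1"

```text
t: 34.88
eef_pos: [0.5929, 0.0376, 0.1163]
tool_rot: [[0.259, -0.966, 0.009], [-0.966, -0.259, -0.001], [0.004, -0.008, -1.0]]
ft_force: [-9.0, 0.8, 29.2]
opening: 0.0001
```

Call:
jog_arm --pt "0 0 -0.3 0 1" --pt "0 0 -0.7 0 1" --pt "0 0 -0.8 0 1" --pt "0 0.5 -0.5 0 1" --pt "0.2 0.7 0 0 1" --pt "0.2 0.8 0 0 1" --pt "0.2 0.8 0 0 1" --pt "0.2 0.8 0 0 1"

```text
t: 35.55
eef_pos: [0.4578, -0.0309, 0.2027]
tool_rot: [[0.259, -0.966, 0.003], [-0.966, -0.259, -0.001], [0.002, -0.003, -1.0]]
ft_force: [0.1, -0.9, 0.0]
opening: -0.0001
```

Run:
```python
from h import *
s=snapshot("side");p=snapshot("top");need(.57,-.02,.1,-75)
crop(s,310,90,430,220,5.5,"pics/A1.png");crop(p,170,100,340,210,4.7,"pics/A2.png")
for pic in(p,s):
    for t in("dial","start","start_top","dial_grip"):
        print(t,[(round(r["p"],2),np.round(r["position"],1).tolist()) for r in outline_of(pic,t)[:2]])
```

```text
at [ 0.4555 -0.0314  0.2019] yaw -75.14 t 35.6 F [-1.2 -0.   0.4] open -0.0
shift units [ 0.45 -2.84  2.55] norm 3.84 ('turn units', np.float64(-0.03))
dial [(0.58, [263.9, 144.2]), (0.26, [233.4, 157.9])]
start [(0.39, [314.3, 129.5])]
start_top [(0.5, [316.2, 127.4])]
dial_grip [(0.38, [289.6, 131.0])]
dial [(0.44, [370.5, 198.7]), (0.26, [408.2, 283.1])]
start [(0.41, [388.8, 193.5])]
start_top [(0.69, [314.9, 130.1]), (0.41, [392.7, 194.4])]
dial_grip [(0.59, [364.3, 161.0]), (0.54, [372.3, 198.6])]
```

View pics/A1.png

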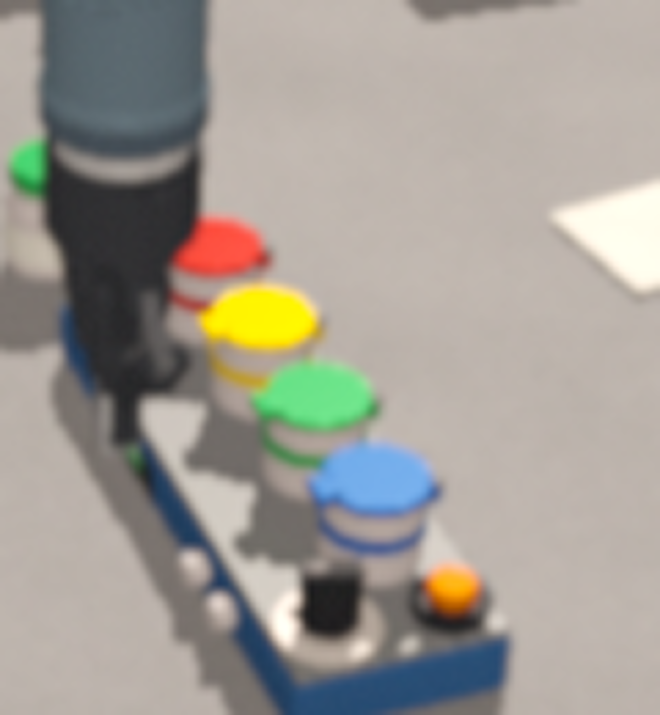

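View pics/A2.png

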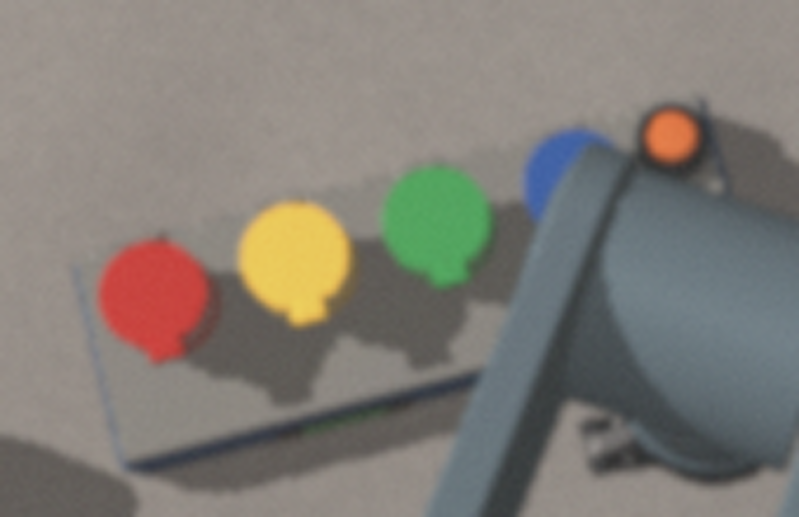

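Run:
```python
from h import *
s=snapshot("side");p=snapshot("top")
f=lambda u,v:np.array([170+(u+.5)/4.7-.5,100+(v+.5)/4.7-.5])
g=lambda u,v:np.array([310+(u+.5)/5.5-.5,90+(v+.5)/5.5-.5])
for z in(.047,.051):print("foot top",np.round(onz(p,f(691,259),z),4),"side",np.round(onz(s,g(325,625),z),4))
for z in(.075,.08,.085):print("bartop",z,np.round(onz(p,f(692,250),z),4),"side",np.round(onz(s,g(332,575),z),4))
for z in(.05,.055,.06):print("btn",z,np.round(onz(p,f(672,135),z),4),"side",np.round(onz(s,g(454,588),z),4))
b=cv2.imread("pics/a_top.png")
cv2.imwrite("pics/B.png",cv2.resize(b[115:175,295:345],None,fx=10,fy=10,interpolation=cv2.INTER_CUBIC))
b=cv2.imread("pics/A1.png");cv2.imwrite("pics/B2.png",cv2.resize(b[500:715,200:540],None,fx=2.3,fy=2.3))
```

```text
foot top [ 0.5752 -0.0172  0.047 ] side [ 0.5739 -0.0186  0.047 ]
foot top [ 0.5743 -0.0173  0.051 ] side [ 0.573  -0.0231  0.051 ]
bartop 0.075 [ 0.5742 -0.0181  0.075 ] side [ 0.577  -0.0106  0.075 ]
bartop 0.08 [ 0.5731 -0.0181  0.08  ] side [ 0.5758 -0.0165  0.08  ]
bartop 0.085 [ 0.5719 -0.0182  0.085 ] side [ 0.5745 -0.0224  0.085 ]
btn 0.05 [ 0.6473 -0.0063  0.05  ] side [0.6474 0.0035 0.05  ]
btn 0.055 [ 0.6459 -0.0064  0.055 ] side [ 0.6459 -0.0023  0.055 ]
btn 0.06 [ 0.6445 -0.0065  0.06  ] side [ 0.6443 -0.0081  0.06  ]
```

View pics/B.png

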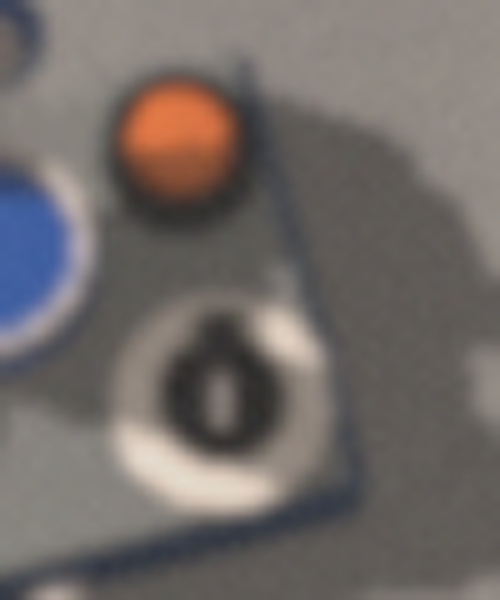

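View pics/B2.png

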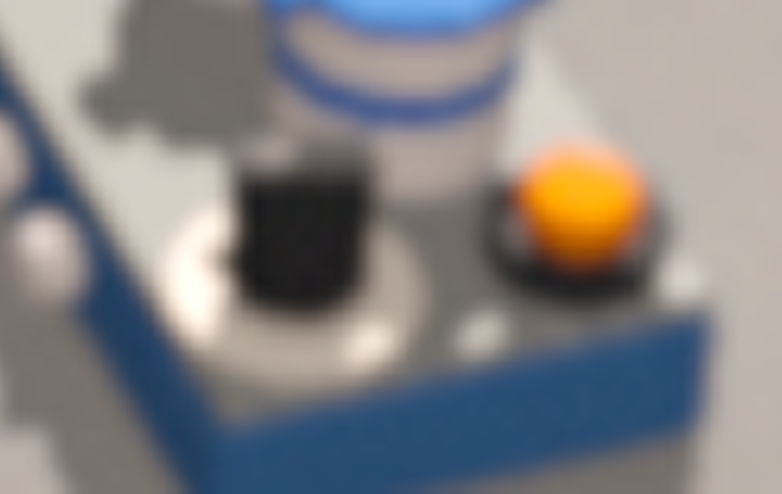

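Run:
```python
from h import *
print(np.round(get_state()["joints"],1));need(.5735,-.0185,.13,-75)
```

```text
[-18.6  -1.7 111.1   0.   70.7  56.4]
at [ 0.4583 -0.03    0.2003] yaw -75.0 t 36.1 F [-0.3  0.1 -0.5] open -0.0001
shift units [ 0.47 -2.86  1.76] norm 3.39 ('turn units', np.float64(0.0))
```

Call:
jog_arm --pt "0.11 -0.7 0 0 0.62" --pt "0.12 -0.72 0 0 0.62" --pt "0.12 -0.72 0 0 0.62" --pt "0.12 -0.72 0 0 0.62" --pt "0 0 0.6 0 0.62" --pt "0 0 0.6 0 0.62" --pt "0 0 0.5 0 0.62" --pt "0 0 0 0 0.62" --newtons 30

```text
t: 36.82
eef_pos: [0.5703, -0.0179, 0.1273]
tool_rot: [[0.258, -0.966, -0.009], [-0.966, -0.258, 0.002], [-0.004, 0.008, -1.0]]
ft_force: [-1.2, 0.5, -1.1]
opening: 0.0327
```

Run:
```python
from h import *
need(.5735,-.0185,.076,-75)
s=snapshot("side");e=np.array(get_state()["eef_pos"])
crop(s,320,130,420,230,6,"pics/C.png",proj(s,[e,e-[0,0,.019]]))
```

```text
at [ 0.5703 -0.0179  0.1273] yaw -75.02 t 36.8 F [-1.2  0.5 -1.1] open 0.0327
shift units [ 0.04 -0.08  1.28] norm 1.29 ('turn units', np.float64(-0.0))
```

View pics/C.png

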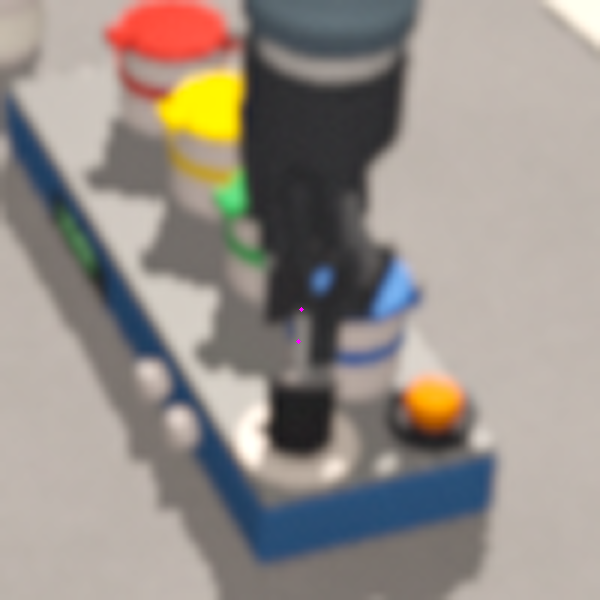

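Call:
jog_arm --pt "0 0 0.4 0 0.62" --pt "0 0 0.3 0 0.62" --pt "0 0 0.3 0 0.62" --pt "0 0 0 0 0.62" --pt "0 0 0 0 0.62"

```text
t: 37.28
eef_pos: [0.5729, -0.0188, 0.0921]
tool_rot: [[0.258, -0.966, -0.001], [-0.966, -0.258, 0.0], [-0.001, 0.001, -1.0]]
ft_force: [-0.7, 0.1, -0.2]
opening: 0.0327
```

Run:
```python
from h import *
need(.5735,-.0185,.076,-75)
s=snapshot("side");e=np.array(get_state()["eef_pos"])
crop(s,320,130,420,230,6,"pics/C2.png",proj(s,[e,e-[0,0,.019]]))
```

```text
at [ 0.5729 -0.0188  0.0921] yaw -75.04 t 37.3 F [-0.7  0.1 -0.2] open 0.0327
shift units [-0.   -0.02  0.4 ] norm 0.4 ('turn units', np.float64(-0.01))
```

View pics/C2.png

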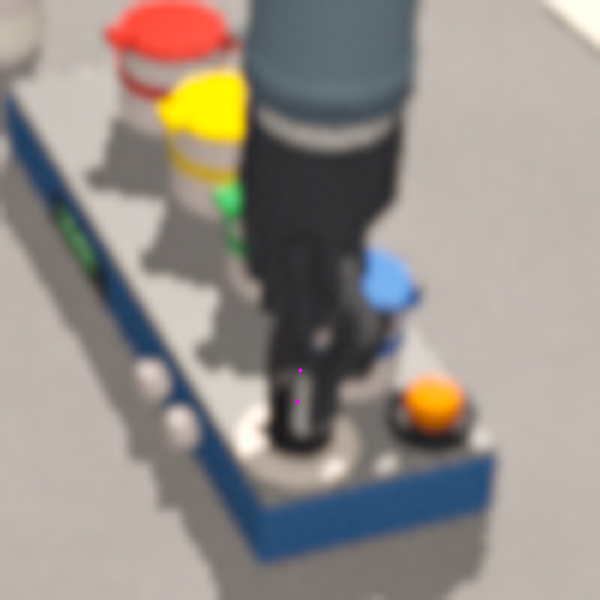

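Call:
jog_arm --pt "0 0 0.2 0 0.62" --pt "0 0 0.15 0 0.62" --pt "0 0 0 0 0.62" --pt "0 0 0 0 0.62"

```text
t: 37.67
eef_pos: [0.5729, -0.0189, 0.0779]
tool_rot: [[0.258, -0.966, -0.001], [-0.966, -0.258, 0.0], [-0.001, 0.001, -1.0]]
ft_force: [-0.2, -0.7, 0.2]
opening: 0.0327
```

Call:
jog_arm --pt "0 0 0 0 0.75" --pt "0 0 0 0 0.85" --pt "0 0 0 0 0.85" --pt "0 0 0 0 1" --pt "0 0 0 0 1" --pt "0 0 0 0 1"

```text
t: 38.17
eef_pos: [0.5738, -0.0193, 0.0788]
tool_rot: [[0.258, -0.966, 0.001], [-0.966, -0.258, -0.001], [0.001, -0.001, -1.0]]
ft_force: [1.5, -2.6, 1.2]
opening: 0.0134
```

Call:
jog_arm --pt "0 0 0 0.6 1" --pt "0 0 0 0.8 1" --pt "0 0 0 0.8 1" --pt "0 0 0 0.8 1" --pt "0 0 0 0.8 1" --pt "0 0 0 0.8 1" --pt "0 0 0 0.8 1" --pt "0 0 0 0.8 1"

```text
t: 38.83
eef_pos: [0.5737, -0.0193, 0.0788]
tool_rot: [[-0.28, -0.96, 0.001], [-0.96, 0.28, -0.001], [0.0, -0.001, -1.0]]
ft_force: [0.4, -2.9, 1.0]
opening: 0.0137
```

Run:
```python
from h import *
need(.5735,-.0185,.078,-158);print(get_state()["moment"],np.round(get_state()["joints"],1))
```

```text
at [ 0.5737 -0.0193  0.0788] yaw -106.23 t 38.8 F [ 0.4 -2.9  1. ] open 0.0137
shift units [-0.02  0.01  0.02] norm 0.03 ('turn units', np.float64(10.35))
[-0.49295894 -0.11929604  0.08411905] [-13.8  22.3  99.   -0.   58.7  92.5]
```

Call:
jog_arm --pt "0 0 0 0.8 1" --pt "0 0 0 0.8 1" --pt "0 0 0 0.8 1" --pt "0 0 0 0.8 1" --pt "0 0 0 0.8 1" --pt "0 0 0 0.8 1" --pt "0 0 0 0.8 1" --pt "0 0 0 0.8 1"

```text
t: 39.5
eef_pos: [0.5737, -0.0194, 0.0788]
tool_rot: [[-0.746, -0.666, 0.001], [-0.666, 0.746, -0.001], [-0.0, -0.001, -1.0]]
ft_force: [-0.2, -3.5, 1.0]
opening: 0.0135
```

Call:
jog_arm --pt "0 0 0 0.8 1" --pt "0 0 0 0.8 1" --pt "0 0 0 0.8 1" --pt "0 0 0 0.8 1" --pt "0 0 0 0.4 1" --pt "0 0 0 0 1" --pt "0 0 0 0 1"

```text
t: 40.08
eef_pos: [0.5736, -0.0194, 0.0788]
tool_rot: [[-0.913, -0.407, 0.001], [-0.407, 0.913, -0.001], [-0.0, -0.001, -1.0]]
ft_force: [1.2, -4.2, 1.9]
opening: 0.0135
```

Run:
```python
from h import *
need(.5735,-.0185,.078,-158);print(np.round(get_state()["moment"],2),np.round(get_state()["joints"],1))
```

```text
at [ 0.5736 -0.0194  0.0788] yaw -155.98 t 40.1 F [ 1.2 -4.2  1.9] open 0.0135
shift units [-0.01  0.02  0.02] norm 0.03 ('turn units', np.float64(0.4))
[-0.74 -0.03 -0.02] [-13.8  22.3  99.   -0.   58.7 142.2]
```

Call:
jog_arm --pt "0 0 0 0.3 1" --pt "0 0 0 0.3 1" --pt "0 0 0 0.3 1" --pt "0 0 0 0 1" --pt "0 0 0 0 1"

```text
t: 40.5
eef_pos: [0.5736, -0.0192, 0.0788]
tool_rot: [[-0.942, -0.336, 0.001], [-0.336, 0.942, -0.001], [-0.0, -0.001, -1.0]]
ft_force: [0.4, -3.7, 3.9]
opening: 0.0135
```

Run:
```python
from h import *
need(.5735,-.0185,.078,-158);print(np.round(get_state()["moment"],2),np.round(get_state()["joints"],1))
```

```text
at [ 0.5736 -0.0192  0.0788] yaw -160.37 t 40.5 F [ 0.4 -3.7  3.9] open 0.0135
shift units [-0.    0.02  0.02] norm 0.03 ('turn units', np.float64(-0.47))
[-0.68  0.01  0.99] [-1.370e+01  2.230e+01  9.900e+01 -1.000e-01  5.870e+01  1.467e+02]
```

Call:
jog_arm --pt "0 0 0 0 0.8" --pt "0 0 0 0 0.65" --pt "0 0 0 0 0.65" --pt "0 0 0 0 0.65" --pt "0 0 -0.3 0 0.65" --pt "0 0 -0.7 0 0.65" --pt "0 0 -0.8 0 0.65" --pt "0 0 -0.5 0 0.65"

```text
t: 41.17
eef_pos: [0.5743, -0.0189, 0.174]
tool_rot: [[-0.943, -0.333, 0.003], [-0.333, 0.943, -0.0], [-0.003, -0.001, -1.0]]
ft_force: [0.9, 0.3, -0.9]
opening: 0.0296
```

Call:
jog_arm --pt "0 -0.4 -0.4 0 0.65" --pt "0.2 -0.7 -0.4 0 1" --pt "0.2 -0.7 0 0 1" --pt "0.2 -0.7 0 0 1" --pt "0.2 -0.7 0 0 1" --pt "0.2 -0.7 0 0 1" --pt "0 0 0 0 1"

```text
t: 41.75
eef_pos: [0.5877, -0.1844, 0.2036]
tool_rot: [[-0.944, -0.329, 0.001], [-0.329, 0.944, -0.002], [-0.001, -0.003, -1.0]]
ft_force: [-0.2, -0.3, 0.8]
opening: -0.0003
```

Run:
```python
from h import *
need(.6452,-.0065,.1,-158)
s=snapshot("side");p=snapshot("top")
cv2.imwrite("pics/D0.png",s["img"][:,:,::-1])
crop(s,330,150,420,230,7,"pics/D1.png");crop(p,270,100,345,170,8,"pics/D2.png")
```

```text
at [ 0.5877 -0.1844  0.2036] yaw -160.78 t 41.8 F [-0.2 -0.3  0.8] open -0.0003
shift units [-2.82  3.73  2.58] norm 5.34 ('turn units', np.float64(-0.56))
```

View pics/D1.png

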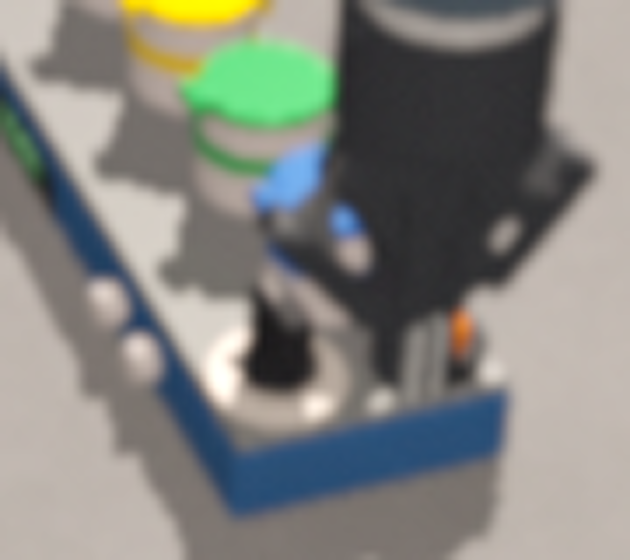

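View pics/D2.png

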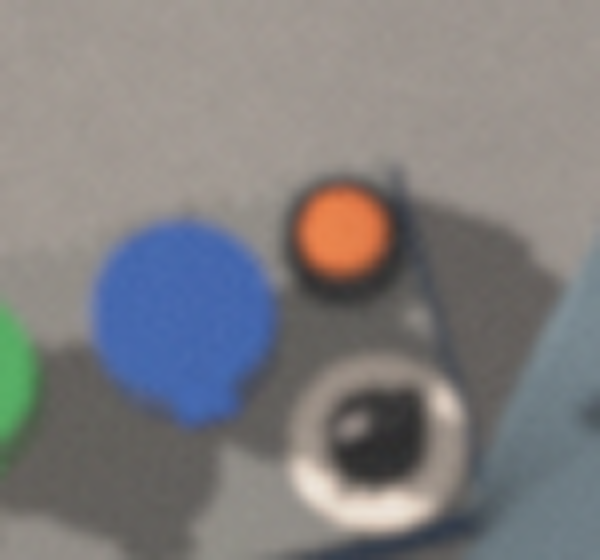

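Call:
jog_arm --pt "-0.45 0.6 0.1 0 1" --pt "-0.45 0.6 0.1 0 1" --pt "-0.45 0.6 0.2 0 1" --pt "-0.45 0.6 0.3 0 1" --pt "-0.45 0.6 0.3 0 1" --pt "-0.45 0.6 0.4 0 1" --pt "0 0 0.4 0 1" --pt "0 0 0 0 1"

```text
t: 42.52
eef_pos: [0.6389, -0.0036, 0.127]
tool_rot: [[-0.941, -0.337, -0.006], [-0.337, 0.941, 0.002], [0.005, 0.004, -1.0]]
ft_force: [-0.4, 1.3, -0.7]
opening: 0.0
```

Run:
```python
from h import *
need(.6445,-.0075,.085,-158)
```

```text
at [ 0.6389 -0.0036  0.127 ] yaw -160.28 t 42.5 F [-0.4  1.3 -0.7] open 0.0
shift units [-0.1  -0.14  1.05] norm 1.06 ('turn units', np.float64(-0.46))
```

Call:
jog_arm --pt "-0.07 -0.14 0 0 1" --pt "0 0 0.3 0 1" --pt "0 0 0.3 0 1" --pt "0 0 0.2 0 1" --pt "0 0 0 0 1" --pt "0 0 0 0 1"

```text
t: 43.02
eef_pos: [0.6452, -0.0124, 0.0974]
tool_rot: [[-0.943, -0.332, -0.002], [-0.332, 0.943, 0.0], [0.002, 0.001, -1.0]]
ft_force: [0.1, 0.1, 0.0]
opening: 0.0003
```

Run:
```python
from h import *
need(.6445,-.0075,.078,-158)
s=snapshot("side");e=np.array(get_state()["eef_pos"])
crop(s,330,130,430,230,6,"pics/E.png",proj(s,[e,e-[0,0,.019]]))
```

```text
at [ 0.6452 -0.0124  0.0974] yaw -160.6 t 43.0 F [0.1 0.1 0. ] open 0.0003
shift units [-0.03  0.12  0.49] norm 0.5 ('turn units', np.float64(-0.52))
```

View pics/E.png

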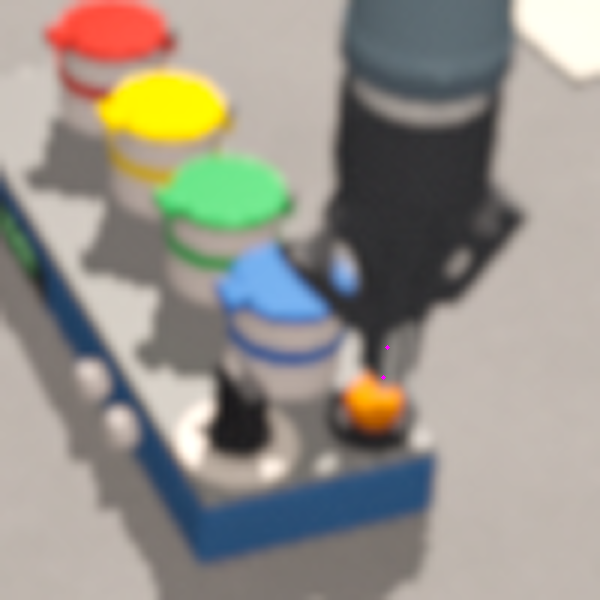

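Call:
jog_arm --pt "0 0.1 0.2 0 1" --pt "0 0 0.15 0 1" --pt "0 0 0.1 0 1" --pt "0 0 0 0 1"

```text
t: 43.4
eef_pos: [0.6448, -0.0078, 0.0802]
tool_rot: [[-0.943, -0.333, 0.001], [-0.333, 0.943, 0.0], [-0.001, 0.0, -1.0]]
ft_force: [0.2, 1.1, 4.5]
opening: 0.0001
```

Call:
jog_arm --pt "0 0 0.05 0 1" --pt "0 0 0 0 1" --pt "0 0 0 0 1"

```text
t: 43.65
eef_pos: [0.6449, -0.0078, 0.0797]
tool_rot: [[-0.943, -0.333, 0.001], [-0.333, 0.943, 0.0], [-0.001, -0.0, -1.0]]
ft_force: [-2.2, 1.2, 9.1]
opening: -0.0003
```

Call:
jog_arm --pt "0 0 0.05 0 1" --pt "0 0 0.05 0 1" --pt "0 0 0 0 1"

```text
t: 43.9
eef_pos: [0.6452, -0.0078, 0.0793]
tool_rot: [[-0.943, -0.334, 0.001], [-0.334, 0.943, -0.0], [-0.001, -0.0, -1.0]]
ft_force: [-13.7, 3.0, 30.9]
opening: 0.0002
```

Run:
```python
from h import *
need(.6445,-.0075,.078,-158)
s=snapshot("side");e=np.array(get_state()["eef_pos"])
crop(s,330,130,430,230,6,"pics/F.png")
```

```text
at [ 0.6452 -0.0078  0.0793] yaw -160.49 t 43.9 F [-13.7   3.   30.9] open 0.0002
shift units [0.01 0.01 0.03] norm 0.04 ('turn units', np.float64(-0.5))
```

View pics/F.png

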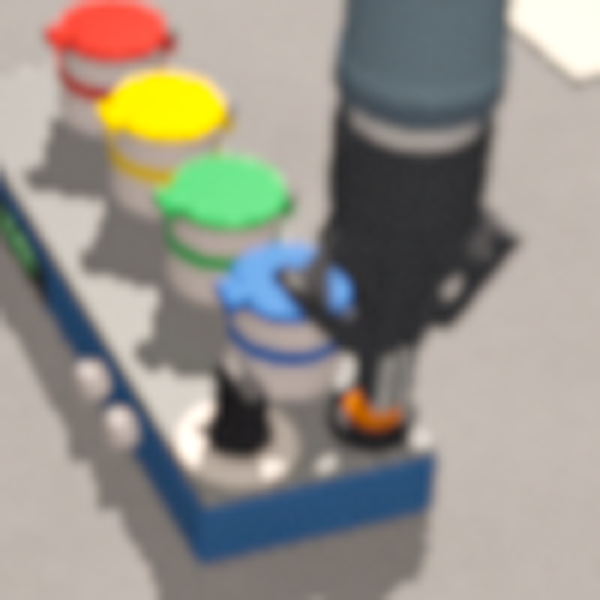

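Call:
jog_arm --pt "0 0 -0.1 0 1" --pt "0 0 0 0 1"

```text
t: 44.12
eef_pos: [0.6452, -0.0079, 0.0804]
tool_rot: [[-0.943, -0.334, 0.002], [-0.334, 0.943, -0.0], [-0.002, -0.001, -1.0]]
ft_force: [0.1, 0.6, 3.9]
opening: 0.0001
```

Call:
jog_arm --pt "0 0 -0.05 0 1" --pt "0 0 0 0 1"

```text
t: 44.28
eef_pos: [0.6452, -0.0079, 0.0812]
tool_rot: [[-0.943, -0.333, 0.001], [-0.333, 0.943, 0.0], [-0.001, -0.0, -1.0]]
ft_force: [0.2, 2.2, 3.4]
opening: 0.0
```

Call:
jog_arm --pt "0 0 -0.05 0 1" --pt "0 0 0 0 1"

```text
t: 44.45
eef_pos: [0.6451, -0.008, 0.0828]
tool_rot: [[-0.943, -0.333, 0.001], [-0.333, 0.943, 0.0], [-0.001, -0.0, -1.0]]
ft_force: [1.5, 2.5, 3.1]
opening: 0.0002
```

Call:
jog_arm --pt "0 0 -0.05 0 1" --pt "0 0 0 0 1"

```text
t: 44.62
eef_pos: [0.6446, -0.0082, 0.0844]
tool_rot: [[-0.943, -0.333, -0.0], [-0.333, 0.943, -0.0], [0.0, 0.0, -1.0]]
ft_force: [1.9, 1.5, 2.8]
opening: 0.0
```

Call:
jog_arm --pt "0 0 -0.05 0 1" --pt "0 0 0 0 1"

```text
t: 44.78
eef_pos: [0.6441, -0.0083, 0.0861]
tool_rot: [[-0.943, -0.333, -0.001], [-0.333, 0.943, -0.0], [0.001, 0.0, -1.0]]
ft_force: [-0.5, -0.3, 0.0]
opening: -0.0001
```

The force fell smoothly from 4 N to 0 over 6 mm as the tool backed off. That is the button's full travel, so it went all the way down and came back up. Now I'll retreat and do the final check.

Call:
jog_arm --pt "0 0 -0.5 0 1" --pt "0 0 -0.8 0 1" --pt "0 0 -0.8 0 1" --pt "0 0 -0.6 0 1" --pt "0.3 -0.7 0 0 1" --pt "0.3 -0.7 0 0 1" --pt "0.3 -0.7 0 0 1" --pt "0.3 -0.7 0 0 1"

```text
t: 45.45
eef_pos: [0.6357, -0.1308, 0.1939]
tool_rot: [[-0.943, -0.334, -0.002], [-0.334, 0.943, 0.0], [0.001, 0.001, -1.0]]
ft_force: [0.6, -0.5, 0.2]
opening: -0.0002
```

Call:
jog_arm --pt "0.6 -0.5 0 0 1" --pt "0.6 -0.5 0 0 1" --pt "0.6 -0.5 0 0 1" --pt "0.6 -0.5 0 0 1" --pt "0.6 -0.3 0 0 1" --pt "0.6 0 0 0 1" --pt "0 0 0 0 1" --pt "0 0 0 0 1"

```text
t: 46.12
eef_pos: [0.5302, -0.2649, 0.1937]
tool_rot: [[-0.944, -0.331, -0.001], [-0.331, 0.944, 0.001], [0.001, 0.002, -1.0]]
ft_force: [-0.5, 0.9, 0.1]
opening: -0.0001
```

Run:
```python
from h import *
need(.5,-.2,.2,-158)
s=snapshot("side");p=snapshot("top")
cv2.imwrite("pics/G0.png",s["img"][:,:,::-1]);cv2.imwrite("pics/G3.png",p["img"][:,:,::-1])
crop(s,310,90,430,220,5.5,"pics/G1.png");crop(p,170,95,345,210,4.5,"pics/G2.png")
```

```text
at [ 0.5302 -0.2649  0.1937] yaw -160.68 t 46.1 F [-0.5  0.9  0.1] open -0.0001
shift units [ 0.17  1.78 -0.15] norm 1.8 ('turn units', np.float64(-0.54))
```

View pics/G0.png

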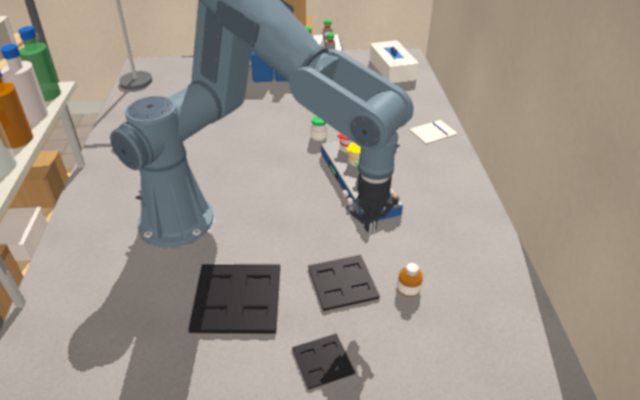

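View pics/G1.png

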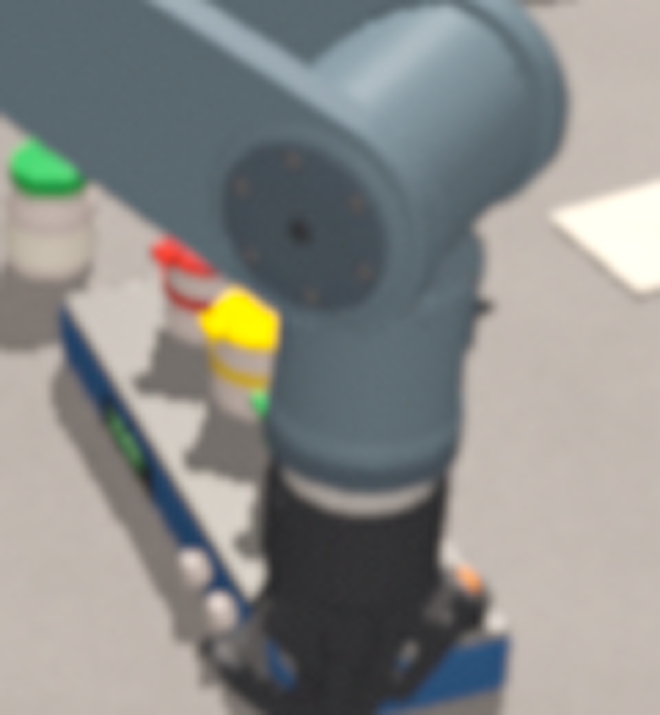

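View pics/G2.png

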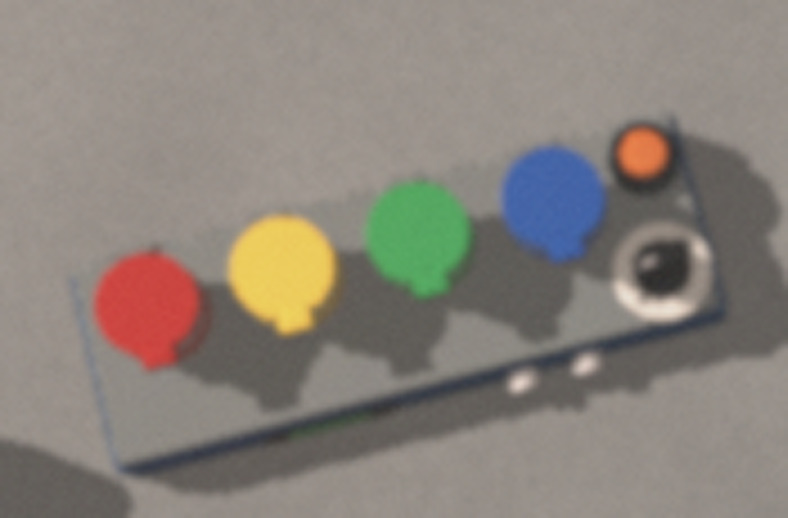

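Run:
```python
from h import *
for n in("top","side"):print(n,{k:[x[:2] for x in v] for k,v in bars(snapshot(n)).items()})
print(close_job())
```

```text
top {}
side {'red': [([343.1, 136.4], 93), ([343.4, 144.2], 30)], 'blue': [([326.6, 157.8], 110), ([340.6, 181.0], 111), ([349.8, 195.1], 23), ([391.9, 212.8], 186)], 'green': [([357.5, 163.0], 26)]}
the job is handed in; nothing more can be done
None
```

I handed the job in at about 46 s of robot time. As far as my checks show, everything was done as asked and in the order asked.

- **Bars:** The red, yellow and blue bars went from the middle-sized tray into the pots with matching bands. There was no green bar today, so that pot stays empty. I could not see the bars afterwards because the coloured liquid in the pots hides them. The tray is empty and no loose bar showed in either camera view.
- **Lids:** All four lids were swung over and pressed down with about 29–36 N. They lie flat in the last top view.
- **Dial:** I turned it clockwise about 85°, until the torque rose to about 1 N m, which I took as the stop. The last top picture agrees with this, but I did not measure the final angle separately.
- **Start button:** It was pressed with up to 31 N. On release the force faded to zero over about 6 mm, so it went all the way down and came back up.
- **Bystanders:** I never moved or touched the bottle or the jar, and both stand where they were in the last side view.

The two cameras disagreed by about 4 mm in y. I used the average and checked each placement against close-up pictures. In the last side view the arm hid part of the stirrer, so the final check of it relies on the top view.

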